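# Clear the finishing bench: pot off the heat, tins on the drying dowels, cups nested

## Robot

A 6-joint arm with a two-finger parallel gripper is mounted at the origin on the work surface. World frame = base frame: x ahead of the robot, y to its left, z up, the work surface at z = 0. Lengths are in m, angles in rad, forces in N, time in s.
With the tool pointing down it reaches from about 0.25 to 0.8 m from the base axis. Payload 3.9 kg.
Tool frame: the origin (TCP) lies on the centre line of the jaws, within the pads' length; the fingertips stand 25 mm ahead of it and the grasp point (between the pads) lies 6 mm ahead of it (bot.tcp_to_tips is the z of the fingertips in the tool frame, in m); z points along the fingers, y is the line along which they close (so a half turn about z gives the same grasp; the last joint's range is limited). The gripper opens to 85 mm and grips with 20 to 120 N. Pads are 22 mm wide; open, the fingers measure 114 mm over their backs; the gripper's body (76 mm by 85 mm) begins 54 mm behind the grasp point. The pads swing forward as they close: fully open they stand 13 mm farther back than shut.
Start: joints at [-1.118, 0.26, -0.138, 1.173, 0, 1.571], TCP at [0.23, -0.472, 0.256] pointing down, gripper open.
Joint ranges: [-2.78, 2.78], [-0.83, 1.72], [-1.28, 1.37], [-1.9, 2.12], [-1.57, 1.48], [-3.14, 3.14]. Speed limits (rad/s): [2.57, 2.57, 3.14, 3.14, 3.14, 3.14].

## Interface

Orientations are given as a rotation vector (axis times angle).
In Python, from workcell import bot, vision gives the robot as it stands.
- The arm moves only by the tool move_arm, never from a script. Its argument "deltas" is a list of rows, each an object of numbers: "tx", "ty", "tz": the shift along the tool's x, y, z in mm; "spin": the turn about the tool's z in rad. In form: [{"tx": .., "ty": .., "tz": .., "spin": ..}, ...]. A call has 1 to 8 rows; each row is the pose to reach, as a shift and turn from the pose commanded when the call began, along the tool's axes at that moment; what a row does not reach only later rows make up. A row lasts 1/12 s, in which the tool goes at most 41.7 mm and 7.16 degrees, less where a joint would pass 70% of its speed; a pose out of reach is approached as far as the arm can. A call with a gripper value outside its range is refused whole. "jaw" is the opening, from 0 (shut) to 1 (fully open), set as the call begins (left out, the last holds). The fingers move at their own pace and stop on an object; the grip force is fixed at half the most. Time passes only in rows, so rows that repeat a pose let the fingers close. It gives the time, the measured TCP pose, the force, the opening and the grip force at its end, in the units of the state.
- bot.observe(): the state, without advancing time (a new reading comes with each control period).
- vision.capture(name): name is "scene" or "top" or "wrist"; returns a dict with "img" (420x560x3 uint8, red, green, blue), "vertical_fov" (degrees; the focal length in pixels is half the picture's height over the tangent of half this angle, whatever the lens; pixels are square), "cx", "cy" (the principal point, pixels), "origin" and "rotation" of the camera in the world. Camera axes: x right, y down, z forward; pixel columns grow to the right and rows downward; lengths in m; the calibration is good to about 2 mm. A picture is of the moment at which its call begins. There is no depth.
- bot.close_job(): hands the job in; it is judged then, once.
Trained networks look in a picture, given as the dict that the camera call returned (one of the last four; its "shot" number tells which), for a name from the list of things; names that differ only in an ending like _2 or _b are one class to them, and where a whole thing is asked for, a point or a joint stands for the part that bears it (a point fixed in the world has none). Each returns a list of dicts, best first, with "confidence" (0 to 1); they miss things now and then, are a little off and sometimes report something else, mostly with a low value. They report only what shows in the picture. A call takes as long as a camera call. They do not tell look-alikes from the thing itself.
- vision.outline_of(picture, thing): "pixels" (420x560 bool, what is visible of it).
- vision.pinpoint(picture, thing): "centre" ([x, y, z] in m, in the coordinates of the camera as it stood for that picture, good to about 4 mm: a listed point, or the origin of a listed thing).
The state is a dict: "clock": time; "joints": joint angles; "joint_velocities": joint speeds; "joint_torque": joint torques, N m; "tool_pos": TCP position; "orientation": TCP orientation; "wrist_force": force on the tool from outside, world axes, zero at the start; "moment": the same for the moment, N m; "width": finger opening in m; "grip_force": force on a finger pad.
Only numpy, scipy, OpenCV 4.12 (cv2) and the standard library are available. Lean on these libraries where they do the work, as an engineer would, in place of code of your own. Each camera call takes 0.05 s, during which the arm holds its last target. There are 200 camera calls.

## Task

Clear up the finishing bench. First slide the lidded wax pot off the steel hot zone until it is centred on the cork disc, keeping it flat on the slab all the way (never lift or tip it). Then put every square tin upside down over a drying dowel of its own, fully down with its rim on the batten, and nest all the round mixing cups into one upright stack, leaving the other things on the bench where they are.

Things in the scene. Friction and masses are not known exactly. Their poses are not given: they have to be found in the camera images.
- board: fixed plywood drying board, 100 x 360 x 12 mm, with a 34 mm wide batten along its middle, top 27 mm above the bench, that carries three upright wooden dowels. Origin: centre of its underside on the bench; y axis runs along the row of dowels, z up
- peg0_foot (a point): foot of dowel 0 of the drying board, on the batten's top, 27 mm above the bench; the dowel is 18 mm in diameter and stands 75 mm above this point; dowels are 120 mm apart. A tin seated mouth down rests with its rim on the batten, at the height of this point
- peg1_foot (a point): foot of dowel 1 of the drying board, on the batten's top, 27 mm above the bench; the dowel is 18 mm in diameter and stands 75 mm above this point; dowels are 120 mm apart. A tin seated mouth down rests with its rim on the batten, at the height of this point
- peg2_foot (a point): foot of dowel 2 of the drying board, on the batten's top, 27 mm above the bench; the dowel is 18 mm in diameter and stands 75 mm above this point; dowels are 120 mm apart. A tin seated mouth down rests with its rim on the batten, at the height of this point
- tin1: square open steel tin, one of up to three alike (may be absent: None): 50 x 50 mm outside, 96 mm long, walls and base 3 mm, about 0.12 kg. Starts lying on a flat side, mouth pointing to the robot's right (-y, within about 25 degrees). Origin: centre of the outside of its closed base; own z axis runs from the base out through the mouth (mouth plane at z = 96 mm); x, y square to the flat sides
- tin2: square open steel tin, one of up to three alike (may be absent: None): 50 x 50 mm outside, 96 mm long, walls and base 3 mm, about 0.12 kg. Starts lying on a flat side, mouth pointing to the robot's right (-y, within about 25 degrees). Origin: centre of the outside of its closed base; own z axis runs from the base out through the mouth (mouth plane at z = 96 mm); x, y square to the flat sides
- tin3: square open steel tin, one of up to three alike (may be absent: None): 50 x 50 mm outside, 96 mm long, walls and base 3 mm, about 0.12 kg. Starts lying on a flat side, mouth pointing to the robot's right (-y, within about 25 degrees). Origin: centre of the outside of its closed base; own z axis runs from the base out through the mouth (mouth plane at z = 96 mm); x, y square to the flat sides
- cup1: round tapered open aluminium mixing cup, one of up to four alike (may be absent: None): 52 mm high, outside diameter 50 mm at the foot, 66 mm at the rim, wall 3 mm, about 0.09 kg. Stands upright. Origin: centre of the underside; z up out of the mouth. Nested in another it stands about 26 mm above it, held by the tapered walls
- cup2: round tapered open aluminium mixing cup, one of up to four alike (may be absent: None): 52 mm high, outside diameter 50 mm at the foot, 66 mm at the rim, wall 3 mm, about 0.09 kg. Stands upright. Origin: centre of the underside; z up out of the mouth. Nested in another it stands about 26 mm above it, held by the tapered walls
- cup3: round tapered open aluminium mixing cup, one of up to four alike (may be absent: None): 52 mm high, outside diameter 50 mm at the foot, 66 mm at the rim, wall 3 mm, about 0.09 kg. Stands upright. Origin: centre of the underside; z up out of the mouth. Nested in another it stands about 26 mm above it, held by the tapered walls
- cup4: round tapered open aluminium mixing cup, one of up to four alike (may be absent: None): 52 mm high, outside diameter 50 mm at the foot, 66 mm at the rim, wall 3 mm, about 0.09 kg. Stands upright. Origin: centre of the underside; z up out of the mouth. Nested in another it stands about 26 mm above it, held by the tapered walls
- pot: low white wax pot with a flat steel lid that stays on, 120 mm in diameter, 36 mm high, about 0.5 kg; in the middle of the lid a black upright round knob, 26 mm in diameter, from 38 to 66 mm above the pot's underside, fixed to it. Origin: centre of its underside; z up
- slab: fixed flat grey warming slab, 300 x 160 x 18 mm, smooth slippery level top 18 mm above the bench, on which the pot stands and slides easily. Origin: centre of its underside; x along its length
- hot_mid (a point): centre of the dark steel disc let flush into the slab (hot zone, 140 mm across with a white edge line), where the pot starts; on the slab's top
- rest_mid (a point): centre of the cork disc let flush into the slab (resting place, 140 mm across with a white edge line), 150 mm from the hot zone's centre; on the slab's top
- glue: yellow glue bottle, 52 mm in diameter, 150 mm high; leave alone. Origin: centre of its underside
- jar: glass jar with steel lid, 66 mm in diameter, 75 mm high; leave alone. Origin: centre of its underside
- sander: cork sanding block, 35 x 65 x 24 mm; leave alone. Origin: centre of its underside
- tape: roll of paper tape lying flat, 72 mm across, 20 mm high; leave alone. Origin: centre of its underside
- pencil: yellow pencil, 140 mm long, 8 mm thick, lying between tins and drying board; leave alone. Origin: underside at its middle, y along it
- offcut: wood offcut, 140 x 45 x 18 mm; leave alone. Origin: centre of its underside
- driver: screwdriver lying at the far right; leave alone. Origin: on its axis
Things that resemble listed ones, but are neither listed nor needed, are in the scene too. Leave any blue look-alike of the cup2 alone.

How it is judged:
By the outcome, as a careful person would: the job done as asked, in the order asked, and still so for the second after the job is handed in, with the robot touching nothing.
Of tin1, tin2, tin3 only 2 to 3 are there at a start; the rules pass over those that are not, and their reading is None.
Of cup1, cup2, cup3, cup4 only 3 to 4 are there at a start; the rules pass over those that are not, and their reading is None.
At some moment in a run one of tin1, tin2, tin3 may be knocked a few centimetres aside while the robot is not near it.
It also fails if it takes over 200 s, if anything falls off the work surface, if the arm or the gripper's body presses on something with over 40 N, if the wrist force passes 120 N, or if a joint passes its speed limit or range.

## Working session

There is one attempt and no reset: what is moved stays moved. The work goes in short steps, Python scripts to look and compute and a tool call to move; the robot and the scene stay as the last step left them, time stands still between calls to the robot, and variables do not carry over. Pictures are saved under pics/ and viewed, at most 14 in all, crops included, and the job is handed in when it is done.

Besides the shell and the picture viewer there is one more tool, called after ">>>" by a JSON object that holds its "api" and its "payload". move_arm: Moves the arm, as the interface text tells. Its arguments: {"type":"object","properties":{"deltas":{"type":"array","items":{"type":"object","properties":{"tx":{"type":"number"},"ty":{"type":"number"},"tz":{"type":"number"},"spin":{"type":"number"}}}},"jaw":{"type":"number"}},"required":["deltas"]}

```bash
ls; mkdir -p pics; cat > h.py <<'E'
import numpy as np, cv2
from scipy.spatial.transform import Rotation as R
from workcell import bot, vision
def save(c,n): cv2.imwrite(f'pics/{n}.png',cv2.cvtColor(c['img'],cv2.COLOR_RGB2BGR))
def w(c,p): return np.array(c['origin'])+np.array(c['rotation'])@np.array(p)
def f(c): return 210/np.tan(np.radians(c['vertical_fov'])/2)
def ray(c,u,v,z):
    d=np.array(c['rotation'])@np.array([(u-c['cx'])/f(c),(v-c['cy'])/f(c),1]); o=np.array(c['origin'])
    return o+d*(z-o[2])/d[2]
def px(c,p):
    q=np.array(c['rotation']).T@(np.array(p)-c['origin']); return q[:2]/q[2]*f(c)+[c['cx'],c['cy']]
def st():
    s=bot.observe(); return s
E
python3 - <<'E'
from h import *
s=st(); print(s['clock'],s['tool_pos'],s['orientation'],R.from_rotvec(s['orientation']).as_matrix().round(3).tolist())
for n in ['scene','top']:
    c=vision.capture(n); save(c,n+'0'); print(n,c['vertical_fov'],c['origin'],c['cx'],c['cy'],np.round(c['rotation'],3).tolist())
    for t in ['peg0_foot','peg1_foot','peg2_foot','board','tin1','cup1','pot','slab','hot_mid','rest_mid','glue','jar','offcut','tape','sander']:
        for d in vision.pinpoint(c,t)[:8]:
            p=w(c,d['centre']); print(' ',t,round(d['confidence'],2),p.round(3),px(c,p).round())
E
```

```text
pics
0.0 [ 0.22940945 -0.47151688  0.25546761] [-3.05957139e+00 -7.04805510e-01  6.66395211e-04] [[0.899, 0.438, -0.001], [0.438, -0.899, 0.002], [0.0, -0.002, -1.0]]
scene 50.652594940747335 [1.21061213 0.38105837 0.93990846] 276.60872610348946 202.19362746863456 [-1.234, -2.379, 0.888]Traceback (most recent call last):
  File "<stdin>", line 7, in <module>
  File "h.py", line 11, in px
    q=np.array(c['rotation']).T@(np.array(p)-c['origin']); return q[:2]/q[2]*f(c)+[c['cx'],c['cy']]
                                                                  ~^^^^
IndexError: invalid index to scalar variable.
```

Rotation is a rotation vector.

```bash
sed -i "s/np.array(c\['rotation'\])/R.from_rotvec(c['rotation']).as_matrix()/" h.py
python3 - <<'E'
from h import *
for n in ['scene','top']:
    c=vision.capture(n); save(c,n+'1'); print(n,c['vertical_fov'],c['origin'],c['cx'],c['cy'])
    for t in ['peg0_foot','peg1_foot','peg2_foot','board','tin1','cup1','pot','slab','hot_mid','rest_mid','glue','jar','offcut','tape']:
        for d in vision.pinpoint(c,t)[:8]:
            p=w(c,d['centre']); print(' ',t,round(d['confidence'],2),p.round(3),px(c,p).round())
E
```

```text
scene 50.652594940747335 [1.21061213 0.38105837 0.93990846] 276.60872610348946 202.19362746863456
  peg0_foot 0.6 [ 0.661 -0.144  0.024] [236. 214.]
  peg0_foot 0.6 [0.645 0.091 0.026] [314. 251.]
  peg1_foot 0.68 [ 0.447 -0.388 -0.007] [219. 143.]
  peg1_foot 0.61 [ 0.651 -0.024  0.029] [275. 230.]
  peg2_foot 0.74 [0.645 0.097 0.028] [316. 251.]
  peg2_foot 0.43 [0.533 0.185 0.003] [368. 244.]
  board 0.61 [ 0.652 -0.022  0.002] [276. 237.]
  tin1 0.88 [ 0.43  -0.119  0.027] [292. 166.]
  tin1 0.57 [0.435 0.166 0.026] [380. 211.]
  tin1 0.41 [ 0.651 -0.022  0.029] [276. 231.]
  cup1 0.93 [ 0.463 -0.284  0.001] [242. 157.]
  cup1 0.92 [ 0.448 -0.389 -0.005] [219. 142.]
  cup1 0.66 [ 0.578 -0.398  0.001] [189. 163.]
  cup1 0.59 [ 0.578 -0.267 -0.001] [222. 182.]
  pot 0.79 [0.415 0.347 0.024] [448. 238.]
  slab 0.62 [ 0.491  0.362 -0.002] [439. 267.]
  rest_mid 0.84 [0.567 0.365 0.02 ] [431. 285.]
  glue 0.83 [0.703 0.234 0.003] [353. 302.]
  jar 0.59 [ 0.718 -0.275  0.001] [187. 211.]
  jar 0.59 [0.415 0.347 0.021] [447. 238.]
  jar 0.25 [ 0.662 -0.464  0.001] [153. 171.]
  offcut 0
[... 712 characters left out ...]
cup1 0.62 [ 0.468 -0.288  0.002] [369. 250.]
  slab 0.62 [0.413 0.354 0.021] [111. 265.]
  slab 0.6 [ 0.493  0.356 -0.001] [115. 233.]
  slab 0.6 [ 0.66  -0.459 -0.002] [437. 176.]
  slab 0.39 [ 0.647 -0.027 -0.   ] [267. 177.]
  slab 0.16 [ 0.663 -0.143  0.024] [313. 170.]
  hot_mid 0.5 [ 0.702  0.233 -0.002] [168. 154.]
  hot_mid 0.28 [0.648 0.096 0.029] [218. 174.]
  rest_mid 0.95 [0.57  0.364 0.02 ] [111. 202.]
  glue 0.97 [0.699 0.234 0.003] [167. 155.]
  glue 0.74 [ 0.654 -0.025  0.026] [266. 172.]
  jar 0.82 [ 0.72  -0.279  0.001] [366. 151.]
  offcut 0.72 [ 0.421 -0.524 -0.001] [464. 271.]
  offcut 0.57 [ 0.576 -0.402  0.003] [415. 208.]
  tape 0.76 [ 0.554 -0.148 -0.003] [314. 214.]
```

View pics/scene1.png

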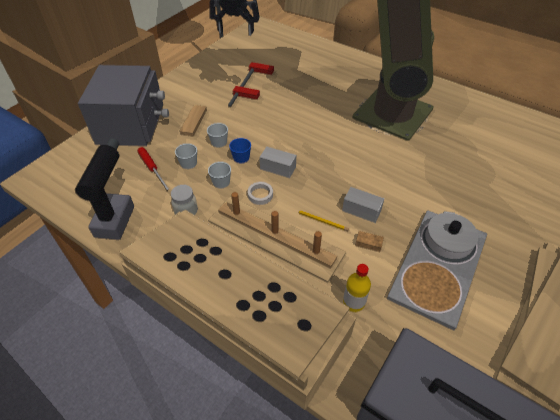

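View pics/top1.png

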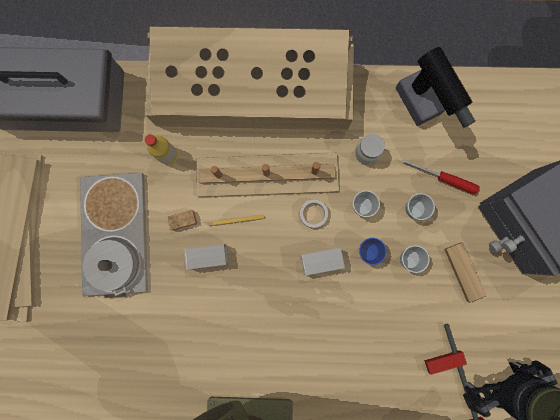

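The scene shows two tins, at (206,257) and (323,262) in the top view. There are three grey cups, at (366,204), (420,207) and (415,259). The blue look-alike is at (373,251), the pot at (110,265), the cork disc at (111,202), and the dowels at (216,172), (266,170) and (316,169). The tool can only spin while pointing down, so the tins will have to pivot in the grip.

```bash
cat >> h.py <<'E'
def go(x,y,z,yaw=None):
    "yaw: world angle (deg) of tool y, mod 180"
    s=st(); M=R.from_rotvec(s['orientation']).as_matrix(); d=M.T@(np.array([x,y,z])-s['tool_pos'])*1000
    cur=np.degrees(np.arctan2(M[1,1],M[0,1])); sp=0
    if yaw is not None: sp=-np.radians((yaw-cur+90)%180-90)
    print('delta',d.round(1),'spin',round(sp,3),'alt',round(sp-np.sign(sp)*np.pi,3),'yaw now',cur.round(1),'pos',np.round(s['tool_pos'],4),'j6',round(s['joints'][5],2),'F',np.round(s['wrist_force'],1),'w',round(s['width'],4),'grip',round(s['grip_force'],1),'t',round(s['clock'],2))
def find(t,c,n=8,mc=.3):
    return [(round(d['confidence'],2),w(c,d['centre']).round(4).tolist()) for d in vision.pinpoint(c,t)[:n] if d['confidence']>mc]
E
python3 - <<'E'
from h import *
print(bot.tcp_to_tips)
go(0.414,0.350,0.22,5)
E
```

```text
0.025
delta [ 525.4 -658.6   36.3] spin -1.205 alt 1.936 yaw now -64.1 pos [ 0.2297 -0.4721  0.2563] j6 1.57 F [-0.3 -0.4  0.2] w 0.0859 grip 0.0 t 1.6
```

>>> {"api": "move_arm", "payload": {"deltas": [{"tx": 22,"ty": -27},{"tx": 44,"ty": -55},{"tx": 66,"ty": -82},{"tx": 88,"ty": -110},{"tx": 110,"ty": -138},{"tx": 132,"ty": -165},{"tx": 154,"ty": -192},{"tx": 175,"ty": -220}], "jaw": 1}}

```text
$.deltas[0]: bad value
```

>>> {"api": "move_arm", "payload": {"deltas": [{"tx": 22,"ty": -27},{"tx": 44,"ty": -55},{"tx": 66,"ty": -82},{"tx": 88,"ty": -110},{"tx": 110,"ty": -138},{"tx": 132,"ty": -165},{"tx": 154,"ty": -192},{"tx": 175,"ty": -220}]}}

```text
$.deltas[0]: bad value
```

>>> {"api": "move_arm", "payload": {"deltas": [{"tx": 22,"ty": -27},{"tx": 44,"ty": -55},{"tx": 66,"ty": -82},{"tx": 88,"ty": -110},{"tx": 110,"ty": -138},{"tx": 132,"ty": -165},{"tx": 154,"ty": -192},{"tx": 175,"ty": -220}]}}

```text
$.deltas[0]: bad value
```

>>> {"api": "move_arm", "payload": {"deltas": [{"spin": -0.12},{"spin": -0.24},{"spin": -0.36},{"spin": -0.48},{"spin": -0.6},{"spin": -0.72},{"spin": -0.84},{"spin": -0.96}]}}

```text
$.deltas[0]: bad value
```

>>> {"api": "move_arm", "payload": {"deltas": [{"spin": -0.12},{"spin": -0.245},{"spin": -0.245},{"spin": -0.245}]}}

```text
$.deltas[0]: bad value
```

```bash
python3 - <<'E'
from h import *
go(0.414,0.350,0.22,5)
for n in ['wrist','scene','top']:
    c=vision.capture(n)
    if n=='wrist': save(c,'w1'); print(c['origin'],c['rotation'])
    for t in ['pot','rest_mid','hot_mid','slab']: print(n,t,find(t,c,3))
    if n=='top': save(c,'t1')
E
```

```text
delta [ 525.4 -658.6   36.3] spin -1.205 alt 1.936 yaw now -64.1 pos [ 0.2297 -0.4721  0.2563] j6 1.57 F [-0.3 -0.4  0.2] w 0.0859 grip 0.0 t 1.6
[ 0.29394775 -0.44080493  0.37364865] [ 2.45095144 -1.53275388 -0.22037138]
wrist pot []
wrist rest_mid []
wrist hot_mid []
wrist slab []
scene pot [(0.57, [0.4147, 0.35, 0.0224]), (0.35, [0.569, 0.3631, 0.0188])]
scene rest_mid [(0.59, [0.5704, 0.3606, 0.0201]), (0.46, [0.4926, 0.3569, -0.0013])]
scene hot_mid []
scene slab [(0.63, [0.4921, 0.3606, -0.0028])]
top pot [(0.95, [0.4145, 0.3515, 0.0192]), (0.62, [0.5765, -0.4025, 0.0032])]
top rest_mid [(0.85, [0.5684, 0.3627, 0.0187]), (0.5, [0.4523, -0.3897, -0.0025])]
top hot_mid []
top slab [(0.57, [0.4938, 0.3601, 0.002])]
```

View pics/w1.png

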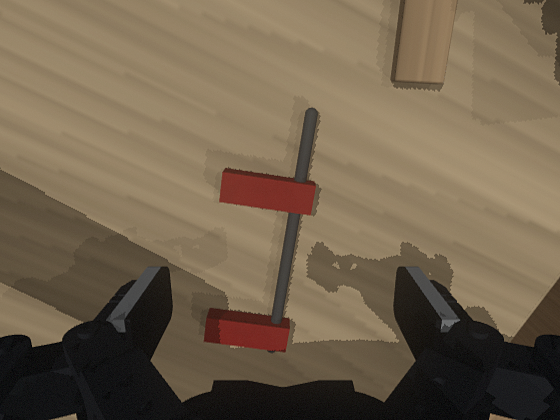

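The wrist picture shows only the bench clamp and the open fingers. The move rows were refused because each one needs all four keys, so nothing has moved.

>>> {"api": "move_arm", "payload": {"deltas": [{"tx": 22,"ty": -27,"tz": 0,"spin": 0},{"tx": 44,"ty": -55,"tz": 0,"spin": 0},{"tx": 66,"ty": -82,"tz": 0,"spin": 0},{"tx": 88,"ty": -110,"tz": 0,"spin": 0},{"tx": 110,"ty": -138,"tz": 0,"spin": 0},{"tx": 132,"ty": -165,"tz": 0,"spin": 0},{"tx": 154,"ty": -192,"tz": 0,"spin": 0},{"tx": 175,"ty": -220,"tz": 0,"spin": 0}], "jaw": 1}}

```text
clock: 3.02
tool_pos: [0.291, -0.1963, 0.2565]
orientation: [3.061, 0.704, 0.001]
wrist_force: [1.0, 0.8, 0.2]
width: 0.0852
grip_force: 0.0
```

>>> {"api": "move_arm", "payload": {"deltas": [{"tx": 22,"ty": -27,"tz": 0,"spin": 0},{"tx": 44,"ty": -55,"tz": 0,"spin": 0},{"tx": 66,"ty": -82,"tz": 0,"spin": 0},{"tx": 88,"ty": -110,"tz": 0,"spin": 0},{"tx": 110,"ty": -138,"tz": 0,"spin": 0},{"tx": 132,"ty": -165,"tz": 0,"spin": 0},{"tx": 154,"ty": -192,"tz": 0,"spin": 0},{"tx": 175,"ty": -220,"tz": 0,"spin": 0}]}}

```text
clock: 3.68
tool_pos: [0.3521, 0.0786, 0.2566]
orientation: [3.061, 0.706, 0.002]
wrist_force: [0.8, -0.5, 0.0]
width: 0.0853
grip_force: 0.0
```

>>> {"api": "move_arm", "payload": {"deltas": [{"tx": 22,"ty": -27,"tz": 0,"spin": 0},{"tx": 44,"ty": -55,"tz": 0,"spin": 0},{"tx": 66,"ty": -82,"tz": 0,"spin": 0},{"tx": 88,"ty": -110,"tz": 0,"spin": 0},{"tx": 110,"ty": -138,"tz": 0,"spin": 0},{"tx": 132,"ty": -165,"tz": 0,"spin": 0},{"tx": 154,"ty": -192,"tz": 0,"spin": 0},{"tx": 175,"ty": -220,"tz": 0,"spin": 0}]}}

```text
clock: 4.35
tool_pos: [0.4404, 0.2536, 0.2562]
orientation: [-3.013, -0.778, 0.013]
wrist_force: [0.5, 1.0, 0.7]
width: 0.0853
grip_force: 0.0
```

>>> {"api": "move_arm", "payload": {"deltas": [{"tx": 0,"ty": 0,"tz": 0,"spin": -0.12},{"tx": 0,"ty": 0,"tz": 0,"spin": -0.24},{"tx": 0,"ty": 0,"tz": 0,"spin": -0.36},{"tx": 0,"ty": 0,"tz": 0,"spin": -0.48},{"tx": 0,"ty": 0,"tz": 0,"spin": -0.6},{"tx": 0,"ty": 0,"tz": 0,"spin": -0.72},{"tx": 0,"ty": 0,"tz": 0,"spin": -0.84},{"tx": 0,"ty": 0,"tz": 0,"spin": -0.96}]}}

```text
clock: 5.02
tool_pos: [0.4398, 0.2525, 0.2563]
orientation: [-2.308, -2.087, -0.01]
wrist_force: [0.2, 0.3, 0.5]
width: 0.0854
grip_force: 0.0
```

>>> {"api": "move_arm", "payload": {"deltas": [{"tx": 0,"ty": 0,"tz": 0,"spin": -0.12},{"tx": 0,"ty": 0,"tz": 0,"spin": -0.245},{"tx": 0,"ty": 0,"tz": 0,"spin": -0.245},{"tx": 0,"ty": 0,"tz": 0,"spin": -0.245}]}}

```text
clock: 5.35
tool_pos: [0.4398, 0.2525, 0.2563]
orientation: [-2.047, -2.345, -0.015]
wrist_force: [-0.8, -0.3, -0.3]
width: 0.0852
grip_force: 0.0
```

```bash
python3 - <<'E'
from h import *
go(0.414,0.350,0.22,5)
c=vision.capture('wrist'); save(c,'w2'); print(c['origin'],c['rotation'],c['vertical_fov'])
for t in ['pot','rest_mid','hot_mid','slab']: print(t,find(t,c,3))
E
```

```text
delta [ 99.1 -11.9  39.2] spin 0.048 alt -3.093 yaw now 7.8 pos [0.4398 0.2525 0.2563] j6 1.94 F [-0.8 -0.3 -0.3] w 0.0852 grip 0.0 t 5.35
[0.43169291 0.32032088 0.37563387] [2.87649724 0.19774385 0.00883415] 58.088131870682545
pot [(0.78, [0.413, 0.3503, 0.0196])]
rest_mid [(0.68, [0.5672, 0.3616, 0.0179])]
hot_mid [(0.52, [0.5355, 0.0412, -0.0015]), (0.37, [0.4168, 0.3492, 0.018])]
slab [(0.87, [0.4892, 0.3577, -0.0042])]
```

View pics/w2.png

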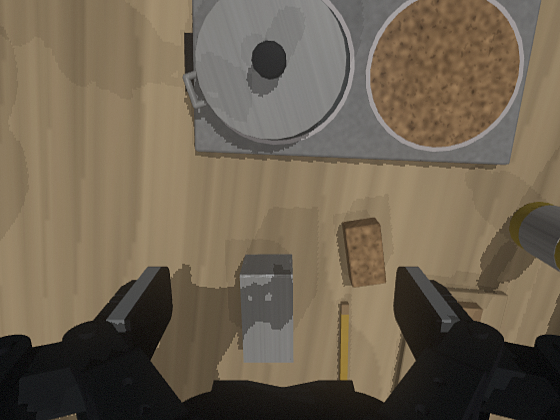

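The wrist picture shows the knob at (269,60) and the cork disc centred near (446,70). The sander is at (364,252) and a tin is at (267,310).

```bash
python3 - <<'E'
from h import *
c=vision.capture('wrist')
print('knob',ray(c,269,60,0.084).round(4))
print('cork',ray(c,446,70,0.018).round(4))
m=vision.outline_of(c,'rest_mid')
hsv=cv2.cvtColor(c['img'],cv2.COLOR_RGB2HSV)
print([ (d['confidence'],d['pixels'].sum(),np.argwhere(d['pixels']).mean(0)) for d in m[:2]])
t=vision.capture('top')
hs=t['img'].astype(int); mm=((hs[...,0]-hs[...,2])>35); mm[:, :82]=0; mm[:,140:]=0; mm[:175]=0; mm[235:]=0
ys,xs=np.nonzero(cv2.morphologyEx(mm.astype('uint8'),cv2.MORPH_OPEN,np.ones((5,5))))
print('top cork',(xs.min()+xs.max())/2,(ys.min()+ys.max())/2,ray(t,(xs.min()+xs.max())/2,(ys.min()+ys.max())/2,0.018).round(4), len(xs))
go(0.414,0.350,0.11,5)
E
```

```text
knob [0.4143 0.3486 0.084 ]
cork [0.5677 0.3682 0.018 ]
[(0.81, np.int64(19766), array([ 72.02175453, 444.17069716]))]
top cork 111.0 202.0 [0.5706 0.3652 0.018 ] 1780
delta [ 96.  -10.4 149.2] spin 0.051 alt -3.091 yaw now 7.9 pos [0.4398 0.2525 0.2563] j6 1.94 F [-0.2  0.2 -0.2] w 0.0854 grip 0.0 t 5.75
```

>>> {"api": "move_arm", "payload": {"deltas": [{"tx": 32,"ty": -3,"tz": 30,"spin": 0.02},{"tx": 64,"ty": -7,"tz": 60,"spin": 0.04},{"tx": 96,"ty": -10.5,"tz": 90,"spin": 0.04},{"tx": 96,"ty": -10.5,"tz": 110,"spin": 0.04},{"tx": 96,"ty": -10.5,"tz": 120,"spin": 0.04},{"tx": 96,"ty": -10.5,"tz": 120,"spin": 0.04}], "jaw": 0.55}}

```text
clock: 6.25
tool_pos: [0.4123, 0.3479, 0.1365]
orientation: [-2.089, -2.307, -0.005]
wrist_force: [0.5, -0.3, -0.3]
width: 0.0466
grip_force: 0.0
```

```bash
python3 - <<'E'
from h import *
go(0.414,0.350,0.088,5.5)
c=vision.capture('wrist'); save(c,'w3')
print(find('pot',c,3)); print(px(c,[.414,.35,.084]))
E
```

```text
delta [ 0.8  2.7 48.5] spin 0.003 alt -3.138 yaw now 5.7 pos [0.4123 0.3479 0.1365] j6 2.16 F [ 0.5 -0.3 -0.3] w 0.0466 grip 0.0 t 6.25
[(0.92, [0.4144, 0.3509, 0.0176])]
[288.82045417 244.78153338]
```

View pics/w3.png

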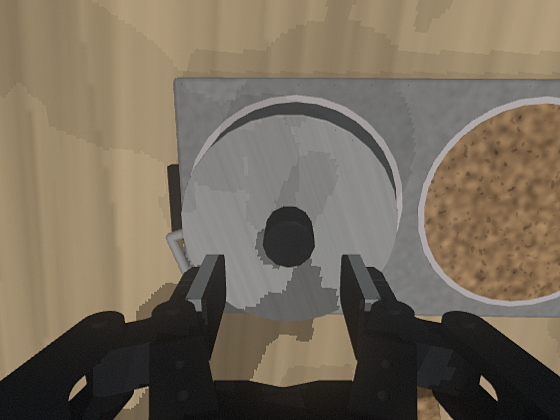

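The knob lies between the fingers at about (289,235), and the pot sits slightly off the middle of the hot disc. I'll descend and grip it.

>>> {"api": "move_arm", "payload": {"deltas": [{"tx": 2,"ty": 2,"tz": 16,"spin": 0},{"tx": 2,"ty": 2,"tz": 32,"spin": 0},{"tx": 2,"ty": 2,"tz": 43,"spin": 0},{"tx": 2,"ty": 2,"tz": 49,"spin": 0},{"tx": 2,"ty": 2,"tz": 49,"spin": 0}]}}

```text
clock: 6.77
tool_pos: [0.4159, 0.352, 0.0907]
orientation: [-2.092, -2.305, -0.015]
wrist_force: [-1.0, -0.5, -0.3]
width: 0.0471
grip_force: 0.0
```

>>> {"api": "move_arm", "payload": {"deltas": [{"tx": 0,"ty": 0,"tz": 0,"spin": 0},{"tx": 0,"ty": 0,"tz": 0,"spin": 0},{"tx": 0,"ty": 0,"tz": 0,"spin": 0},{"tx": 0,"ty": 0,"tz": 0,"spin": 0},{"tx": 0,"ty": 0,"tz": 0,"spin": 0},{"tx": 0,"ty": 0,"tz": 0,"spin": 0}], "jaw": 0.33}}

```text
clock: 7.27
tool_pos: [0.4155, 0.3529, 0.0906]
orientation: [-2.09, -2.307, -0.015]
wrist_force: [-1.3, 0.5, 0.0]
width: 0.028
grip_force: 0.0
```

```bash
python3 - <<'E'
from h import *
go(0.569,0.365,0.088,5.5)
c=vision.capture('wrist'); print(find('pot',c,3))
E
```

```text
delta [ -3.1 154.    0.6] spin 0.003 alt -3.139 yaw now 5.7 pos [0.4155 0.3529 0.0906] j6 2.16 F [-1.3  0.5  0. ] w 0.028 grip 0.0 t 7.27
[(0.83, [0.4177, 0.3515, 0.0206])]
```

>>> {"api": "move_arm", "payload": {"deltas": [{"tx": 0,"ty": 5,"tz": 0,"spin": 0},{"tx": 0,"ty": 14,"tz": 0,"spin": 0},{"tx": -0.5,"ty": 24,"tz": 0,"spin": 0},{"tx": -0.7,"ty": 34,"tz": 0,"spin": 0},{"tx": -1,"ty": 44,"tz": 0,"spin": 0},{"tx": -1.2,"ty": 54,"tz": 0,"spin": 0},{"tx": -1.4,"ty": 64,"tz": 0,"spin": 0},{"tx": -1.5,"ty": 72,"tz": 0,"spin": 0}]}}

```text
clock: 8.03
tool_pos: [0.4889, 0.3584, 0.0892]
orientation: [-2.091, -2.306, -0.015]
wrist_force: [-2.2, 0.3, 2.6]
width: 0.0285
grip_force: 0.9
```

>>> {"api": "move_arm", "payload": {"deltas": [{"tx": 0,"ty": 10,"tz": 0,"spin": 0},{"tx": 0,"ty": 20,"tz": 0,"spin": 0},{"tx": -0.5,"ty": 30,"tz": 0,"spin": 0},{"tx": -0.7,"ty": 40,"tz": 0,"spin": 0},{"tx": -1,"ty": 50,"tz": 0,"spin": 0},{"tx": -1.2,"ty": 60,"tz": 0,"spin": 0},{"tx": -1.4,"ty": 68,"tz": 0,"spin": 0},{"tx": -1.5,"ty": 74,"tz": 0,"spin": 0}]}}

```text
clock: 8.7
tool_pos: [0.5624, 0.3642, 0.0883]
orientation: [-2.09, -2.306, -0.015]
wrist_force: [-1.1, 0.4, 1.2]
width: 0.0285
grip_force: 0.8
```

>>> {"api": "move_arm", "payload": {"deltas": [{"tx": 0,"ty": 4,"tz": 0,"spin": 0},{"tx": 0,"ty": 6,"tz": 0,"spin": 0},{"tx": 0,"ty": 7,"tz": 0,"spin": 0},{"tx": 0,"ty": 7,"tz": 0,"spin": 0}]}}

```text
clock: 9.03
tool_pos: [0.5681, 0.3648, 0.0881]
orientation: [-2.09, -2.307, -0.015]
wrist_force: [0.3, -0.5, 0.1]
width: 0.028
grip_force: 0.0
```

```bash
python3 - <<'E'
from h import *
go(0.569,0.365,0.088,5.5)
for n in ['wrist','top','scene']:
    c=vision.capture(n); print(n,find('pot',c,3),find('slab',c,3),find('hot_mid',c,3))
    if n=='wrist': save(c,'w4')
E
```

```text
delta [0.1 0.9 0.1] spin 0.003 alt -3.139 yaw now 5.7 pos [0.5681 0.3648 0.0881] j6 2.03 F [ 0.3 -0.5  0.1] w 0.028 grip 0.0 t 9.03
wrist [(0.64, [0.5687, 0.3619, 0.0163])] [(0.75, [0.4873, 0.3586, -0.0008])] [(0.91, [0.416, 0.3515, 0.0173])]
top [(0.64, [0.564, 0.3646, 0.0206])] [(0.88, [0.4948, 0.3585, -0.0004])] [(0.6, [0.4153, 0.3462, 0.0162])]
scene [(0.76, [0.5665, 0.3642, 0.0197])] [(0.32, [0.426, -0.5203, -0.0004])] [(0.59, [0.4234, -0.518, -0.0021])]
```

View pics/w4.png

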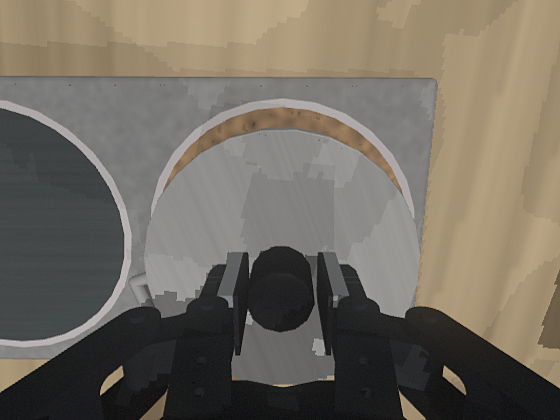

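The pot sits centred on the cork with an even rim showing, the knob at (283,285). I'll open the fingers, rise, and go over the left tin.

>>> {"api": "move_arm", "payload": {"deltas": [{"tx": 0,"ty": 0,"tz": 0,"spin": 0},{"tx": 0,"ty": 0,"tz": 0,"spin": 0},{"tx": 0,"ty": 0,"tz": -10,"spin": 0},{"tx": 0,"ty": 0,"tz": -35,"spin": 0},{"tx": 0,"ty": 0,"tz": -70,"spin": 0},{"tx": 0,"ty": 0,"tz": -110,"spin": 0},{"tx": 0,"ty": 0,"tz": -145,"spin": 0},{"tx": 0,"ty": 0,"tz": -145,"spin": 0}], "jaw": 0.5}}

```text
clock: 10.3
tool_pos: [0.5736, 0.3628, 0.2431]
orientation: [-2.092, -2.309, -0.037]
wrist_force: [0.0, 0.5, 0.9]
width: 0.0426
grip_force: 0.0
```

>>> {"api": "move_arm", "payload": {"deltas": [{"tx": -30,"ty": -20,"tz": 0,"spin": 0},{"tx": -60,"ty": -40,"tz": 0,"spin": 0},{"tx": -95,"ty": -60,"tz": 0,"spin": 0},{"tx": -130,"ty": -80,"tz": 0,"spin": 0},{"tx": -165,"ty": -100,"tz": 0,"spin": 0},{"tx": -200,"ty": -120,"tz": 0,"spin": 0},{"tx": -215,"ty": -140,"tz": 0,"spin": 0},{"tx": -230,"ty": -150,"tz": 0,"spin": 0}], "jaw": 1}}

```text
clock: 10.97
tool_pos: [0.4408, 0.1154, 0.2292]
orientation: [-2.091, -2.304, -0.013]
wrist_force: [-0.2, -0.5, 1.2]
width: 0.0853
grip_force: 0.0
```

```bash
python3 - <<'E'
from h import *
go(0.433,0.165,0.15,0)
for n in ['wrist','top','scene']:
    c=vision.capture(n); print(n,find('tin1',c,4),find('pot',c,1),find('rest_mid',c,1))
    for d in vision.outline_of(c,'tin1')[:3]:
        ys,xs=np.nonzero(d['pixels']); print(round(d['confidence'],2),len(xs),cv2.minAreaRect(np.c_[xs,ys].astype('float32')))
    save(c,'a_'+n)
E
```

```text
delta [47.9 -1.8 80.6] spin 0.097 alt -3.045 yaw now 5.6 pos [0.4408 0.1154 0.2292] j6 1.71 F [-0.2 -0.5  1.2] w 0.0853 grip 0.0 t 10.97
wrist [(0.74, [0.4324, 0.1655, 0.0289])] [] []
0.75 7517 ((284.9717102050781, 184.8490447998047), (120.27767181396484, 65.8073959350586), 87.51044464111328)
top [(0.95, [0.4263, -0.1199, 0.0261]), (0.71, [0.4322, 0.1624, 0.0246]), (0.33, [0.5683, 0.3614, 0.0209])] [(0.58, [0.7017, 0.2337, 0.0036])] []
0.88 847 ((322.2400207519531, 261.3199768066406), (21.108482360839844, 40.606998443603516), 79.69515228271484)
0.66 681 ((209.04617309570312, 255.86924743652344), (20.837833404541016, 36.838314056396484), 82.87498474121094)
scene [(0.84, [0.4374, 0.1674, 0.0208]), (0.67, [0.4274, -0.1244, 0.0283]), (0.51, [0.6592, -0.1483, 0.0263])] [(0.88, [0.5669, 0.3607, 0.0204])] [(0.55, [0.6612, -0.1447, 0.025])]
0.84 825 ((277.0377502441406, 161.867919921875), (37.3620719909668, 24.175457000732422), 15.945394515991211)
0.82 978 ((361.8500061035156, 204.45001220703125), (38.57978439331055, 26.246904373168945), 18.434947967529297)
0.43 299 ((152.03857421875, 168.56553649902344), (50.39780044555664, 9.430574417114258), 59.534454345703125)
```

View pics/a_wrist.png

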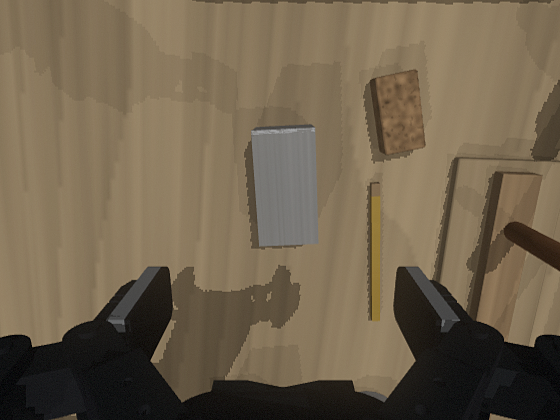

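The wrist picture shows the tin's top face, with its base corners at (251,130) and (315,126) and its mouth corners at (258,247) and (319,243).

```bash
python3 - <<'E'
from h import *
c=vision.capture('wrist')
P=[ray(c,u,v,.05)[:2] for u,v in [(251,130),(315,126),(258,247),(319,243)]]
b=(P[0]+P[1])/2; m=(P[2]+P[3])/2; a=(m-b); print(np.round(P,4),b,m,np.linalg.norm(a)); a/=np.linalg.norm(a)
ang=np.degrees(np.arctan2(a[1],a[0])); print('axis',ang)
g=b+a*0.013; print('g',g)
go(*g,0.031,ang+90)
E
```

```text
[[0.4118 0.1629]
 [0.4608 0.1709]
 [0.4252 0.0669]
 [0.4757 0.0758]] [0.43630193 0.16689781] [0.45047882 0.07136344] 0.09658053480584358
axis -81.55915497631119
g [0.43821018 0.15403862]
delta [ 31.3   0.9 198.5] spin -0.048 alt 3.093 yaw now 5.7 pos [0.4435 0.1175 0.2286] j6 1.71 F [ 0.3 -0.1  0.4] w 0.0854 grip 0.0 t 11.77
```

>>> {"api": "move_arm", "payload": {"deltas": [{"tx": 16,"ty": 1,"tz": 30,"spin": -0.025},{"tx": 31,"ty": 1,"tz": 65,"spin": -0.048},{"tx": 31,"ty": 1,"tz": 100,"spin": -0.048},{"tx": 31,"ty": 1,"tz": 135,"spin": -0.048},{"tx": 31,"ty": 1,"tz": 165,"spin": -0.048},{"tx": 31,"ty": 1,"tz": 185,"spin": -0.048},{"tx": 31,"ty": 1,"tz": 197,"spin": -0.048},{"tx": 31,"ty": 1,"tz": 197,"spin": -0.048}]}}

```text
clock: 12.43
tool_pos: [0.436, 0.1529, 0.0301]
orientation: [-2.032, -2.354, -0.008]
wrist_force: [0.1, -0.5, -0.4]
width: 0.0857
grip_force: 0.0
```

>>> {"api": "move_arm", "payload": {"deltas": [{"tx": 0,"ty": 0,"tz": 0,"spin": 0},{"tx": 0,"ty": 0,"tz": 0,"spin": 0},{"tx": 0,"ty": 0,"tz": 0,"spin": 0},{"tx": 0,"ty": 0,"tz": 0,"spin": 0},{"tx": 0,"ty": 0,"tz": 0,"spin": 0},{"tx": 0,"ty": 0,"tz": 0,"spin": 0}], "jaw": 0.58}}

```text
clock: 12.93
tool_pos: [0.4394, 0.1539, 0.034]
orientation: [-2.035, -2.357, -0.019]
wrist_force: [-1.8, 0.2, 5.8]
width: 0.0504
grip_force: 31.2
```

>>> {"api": "move_arm", "payload": {"deltas": [{"tx": 0,"ty": 0,"tz": 0,"spin": 0},{"tx": 0,"ty": 0,"tz": 0,"spin": 0},{"tx": 0,"ty": 0,"tz": 0,"spin": 0},{"tx": 0,"ty": 0,"tz": -3,"spin": 0},{"tx": 0,"ty": 0,"tz": -5,"spin": 0},{"tx": 0,"ty": 0,"tz": -5,"spin": 0}], "jaw": 0.65}}

```text
clock: 13.43
tool_pos: [0.4387, 0.1535, 0.038]
orientation: [-2.034, -2.356, -0.016]
wrist_force: [0.3, -0.4, 0.5]
width: 0.0555
grip_force: 0.0
```

>>> {"api": "move_arm", "payload": {"deltas": [{"tx": 0,"ty": 0,"tz": 0,"spin": 0},{"tx": 0,"ty": 0,"tz": 0,"spin": 0},{"tx": 0,"ty": 0,"tz": 0,"spin": 0},{"tx": 0,"ty": 0,"tz": 0,"spin": 0}], "jaw": 0.592}}

```text
clock: 13.77
tool_pos: [0.4388, 0.1535, 0.0379]
orientation: [-2.034, -2.356, -0.016]
wrist_force: [-0.0, -0.3, 4.9]
width: 0.0506
grip_force: 3.6
```

>>> {"api": "move_arm", "payload": {"deltas": [{"tx": 0,"ty": 0,"tz": -4,"spin": 0},{"tx": 0,"ty": 0,"tz": -10,"spin": 0},{"tx": 0,"ty": 0,"tz": -18,"spin": 0},{"tx": 0,"ty": 0,"tz": -26,"spin": 0},{"tx": 0,"ty": 0,"tz": -34,"spin": 0},{"tx": 0,"ty": 0,"tz": -42,"spin": 0},{"tx": 0,"ty": 0,"tz": -50,"spin": 0},{"tx": 0,"ty": 0,"tz": -50,"spin": 0}]}}

```text
clock: 14.43
tool_pos: [0.4407, 0.1525, 0.0896]
orientation: [-2.035, -2.357, -0.02]
wrist_force: [1.3, 0.1, 0.4]
width: 0.0507
grip_force: 0.0
```

```bash
python3 - <<'E'
from h import *
a=vision.capture('wrist'); b=vision.capture('scene')
i=np.hstack([a['img'][100:,100:460],cv2.resize(b['img'][120:280,290:450],(320,320))])
cv2.imwrite('pics/b1.png',i[...,::-1]); go(.4388,.1535,.15)
E
```

```text
delta [  3.2  -1.4 -61.7] spin 0 alt 0.0 yaw now 8.4 pos [0.4397 0.1522 0.0882] j6 1.74 F [ 0.5 -0.3  0.2] w 0.0504 grip 0.0 t 14.53
```

View pics/b1.png

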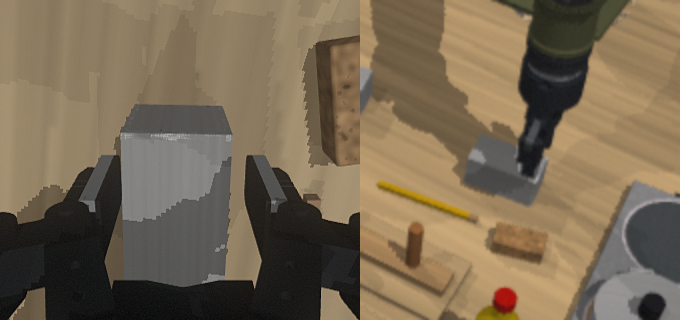

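The picture shows the light grip slipped off and the tin is flat on the bench again, at (175,200). I'll retry with a firmer grip.

>>> {"api": "move_arm", "payload": {"deltas": [{"tx": 0,"ty": 0,"tz": 4,"spin": 0},{"tx": 0,"ty": 0,"tz": 12,"spin": 0},{"tx": 0,"ty": 0,"tz": 25,"spin": 0},{"tx": 0,"ty": 0,"tz": 38,"spin": 0},{"tx": 0,"ty": 0,"tz": 48,"spin": 0},{"tx": 0,"ty": 0,"tz": 51,"spin": 0},{"tx": 0,"ty": 0,"tz": 51,"spin": 0}], "jaw": 0.65}}

```text
clock: 15.12
tool_pos: [0.4369, 0.153, 0.035]
orientation: [-2.033, -2.355, -0.01]
wrist_force: [-0.8, -0.1, -0.1]
width: 0.0557
grip_force: 0.0
```

>>> {"api": "move_arm", "payload": {"deltas": [{"tx": 0,"ty": 0,"tz": 0,"spin": 0},{"tx": 0,"ty": 0,"tz": 0,"spin": 0},{"tx": 0,"ty": 0,"tz": 0,"spin": 0},{"tx": 0,"ty": 0,"tz": 0,"spin": 0}], "jaw": 0.586}}

```text
clock: 15.45
tool_pos: [0.4388, 0.1535, 0.037]
orientation: [-2.034, -2.356, -0.017]
wrist_force: [0.7, 0.1, -0.9]
width: 0.0503
grip_force: 10.6
```

>>> {"api": "move_arm", "payload": {"deltas": [{"tx": 0,"ty": 0,"tz": -2,"spin": 0},{"tx": 0,"ty": 0,"tz": -6,"spin": 0},{"tx": 0,"ty": 0,"tz": -12,"spin": 0},{"tx": 0,"ty": 0,"tz": -20,"spin": 0},{"tx": 0,"ty": 0,"tz": -28,"spin": 0},{"tx": 0,"ty": 0,"tz": -36,"spin": 0},{"tx": 0,"ty": 0,"tz": -44,"spin": 0},{"tx": 0,"ty": 0,"tz": -50,"spin": 0}]}}

```text
clock: 16.12
tool_pos: [0.4397, 0.1522, 0.0879]
orientation: [-2.034, -2.357, -0.017]
wrist_force: [-0.1, -0.5, -1.3]
width: 0.0502
grip_force: 10.6
```

```bash
python3 - <<'E'
from h import *
a=vision.capture('wrist'); b=vision.capture('scene')
i=np.hstack([a['img'][100:,100:460],cv2.resize(b['img'][120:280,290:450],(320,320))])
cv2.imwrite('pics/b2.png',i[...,::-1]); go(.4388,.1535,.15)
E
```

```text
delta [  3.1  -1.8 -62. ] spin 0 alt 0.0 yaw now 8.4 pos [0.4402 0.1524 0.088 ] j6 1.74 F [ 0.1 -0.1 -0.7] w 0.0502 grip 10.6 t 16.22
```

View pics/b2.png

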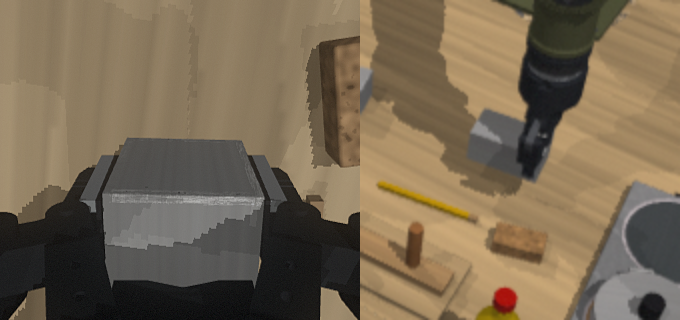

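The tin is now lifted and seems to be tilting mouth-down, since the base face at (185,165) is turning up towards the camera. I'll raise it further and measure the tilt.

>>> {"api": "move_arm", "payload": {"deltas": [{"tx": 0,"ty": 0,"tz": -10,"spin": 0},{"tx": 0,"ty": 0,"tz": -25,"spin": 0},{"tx": 0,"ty": 0,"tz": -40,"spin": 0},{"tx": 0,"ty": 0,"tz": -50,"spin": 0},{"tx": 0,"ty": 0,"tz": -60,"spin": 0},{"tx": 0,"ty": 0,"tz": -60,"spin": 0}], "jaw": 0.587}}

```text
clock: 16.72
tool_pos: [0.4414, 0.1509, 0.1482]
orientation: [-2.035, -2.357, -0.02]
wrist_force: [-0.0, 0.2, -0.2]
width: 0.0504
grip_force: 0.0
```

```bash
python3 - <<'E'
from h import *
a=vision.capture('wrist'); b=vision.capture('scene')
i=np.hstack([a['img'][100:,100:460],cv2.resize(b['img'][100:260,290:450],(320,320))])
cv2.imwrite('pics/b3.png',i[...,::-1]); go(.4388,.1535,.15)
for c in (a,b):
    for d in vision.pinpoint(c,'tin1')[:2]: print(d['confidence'],w(c,d['centre']))
E
```

```text
delta [ 3.2 -1.1 -3.4] spin 0 alt 0.0 yaw now 8.4 pos [0.4403 0.1505 0.1465] j6 1.73 F [-0.8 -0.1 -1.3] w 0.05 grip 0.0 t 16.82
0.82 [0.43033503 0.1762916  0.02946981]
0.96 [0.43531229 0.17959241 0.02408856]
0.89 [ 0.47241228 -0.12584292  0.025528  ]
```

View pics/b3.png

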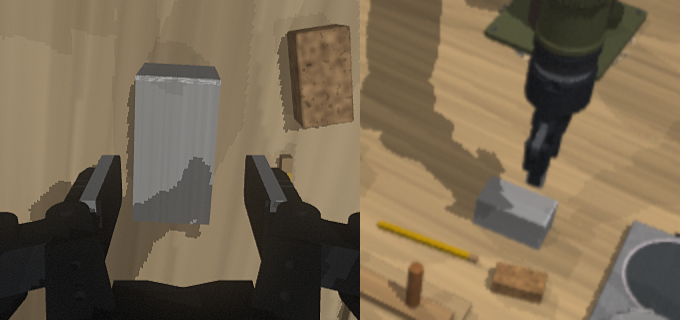

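The tin dropped again and lies flat, with its top-face corners at full-image (235,177), (320,180), (233,320) and (310,323). A mid-grip resists twisting, so I'll grip only the upper base corner with the pad tips, which leaves a small patch and a long lever, so it swings mouth-down.

```bash
cat >> h.py <<'E'
def tinpose(c,q,z=.05):
    P=[ray(c,u,v,z)[:2] for u,v in q]; b=(P[0]+P[1])/2; m=(P[2]+P[3])/2; a=m-b; L=np.linalg.norm(a); a/=L
    wid=[np.linalg.norm(P[0]-P[1]),np.linalg.norm(P[2]-P[3])]
    ang=np.degrees(np.arctan2(a[1],a[0])); print('base',b.round(4),'L',L.round(4),'w',np.round(wid,4),'axis',ang.round(1)); return b,a,ang
E
python3 - <<'E'
from h import *
c=vision.capture('wrist')
b,a,ang=tinpose(c,[(235,177),(320,180),(233,320),(310,323)])
go(*(b-a*.005),0.070,ang+90)
E
```

```text
base [0.4314 0.1757] L 0.0934 w [0.0492 0.0495] axis -84.1
delta [29.1 -3.1 76.6] spin 0.044 alt -3.097 yaw now 8.4 pos [0.4395 0.1503 0.1457] j6 1.73 F [-0.5 -0.8 -0.2] w 0.0497 grip 0.0 t 16.97
```

>>> {"api": "move_arm", "payload": {"deltas": [{"tx": 15,"ty": -2,"tz": 0,"spin": 0.02},{"tx": 29,"ty": -3,"tz": 10,"spin": 0.044},{"tx": 29,"ty": -3,"tz": 35,"spin": 0.044},{"tx": 29,"ty": -3,"tz": 60,"spin": 0.044},{"tx": 29,"ty": -3,"tz": 73,"spin": 0.044},{"tx": 29,"ty": -3,"tz": 76,"spin": 0.044},{"tx": 29,"ty": -3,"tz": 76,"spin": 0.044}], "jaw": 0.7}}

```text
clock: 17.55
tool_pos: [0.4304, 0.1803, 0.0701]
orientation: [-2.084, -2.309, -0.009]
wrist_force: [0.1, 1.2, -0.4]
width: 0.0595
grip_force: 0.0
```

>>> {"api": "move_arm", "payload": {"deltas": [{"tx": 0,"ty": 0,"tz": 0,"spin": 0},{"tx": 0,"ty": 0,"tz": 0,"spin": 0},{"tx": 0,"ty": 0,"tz": 0,"spin": 0},{"tx": 0,"ty": 0,"tz": 0,"spin": 0},{"tx": 0,"ty": 0,"tz": 0,"spin": 0}], "jaw": 0.584}}

```text
clock: 17.97
tool_pos: [0.4322, 0.1809, 0.0721]
orientation: [-2.086, -2.311, -0.016]
wrist_force: [-0.7, 0.2, -0.3]
width: 0.05
grip_force: 0.1
```

>>> {"api": "move_arm", "payload": {"deltas": [{"tx": 0,"ty": 0,"tz": -2,"spin": 0},{"tx": 0,"ty": 0,"tz": -8,"spin": 0},{"tx": 0,"ty": 0,"tz": -16,"spin": 0},{"tx": 0,"ty": 0,"tz": -25,"spin": 0},{"tx": 0,"ty": 0,"tz": -35,"spin": 0},{"tx": 0,"ty": 0,"tz": -45,"spin": 0},{"tx": 0,"ty": 0,"tz": -55,"spin": 0},{"tx": 0,"ty": 0,"tz": -60,"spin": 0}]}}

```text
clock: 18.63
tool_pos: [0.4337, 0.1795, 0.1335]
orientation: [-2.086, -2.312, -0.019]
wrist_force: [-0.9, -0.0, -0.5]
width: 0.0502
grip_force: 0.0
```

```bash
python3 - <<'E'
from h import *
a=vision.capture('wrist'); b=vision.capture('scene')
i=np.hstack([a['img'][100:,100:460],cv2.resize(b['img'][100:260,290:450],(320,320))])
cv2.imwrite('pics/b4.png',i[...,::-1]); go(.4388,.1535,.15)
E
```

```text
delta [-26.    2.2 -17.8] spin 0 alt 0.0 yaw now 5.9 pos [0.4337 0.1796 0.133 ] j6 1.84 F [-0.1 -0.3  0.7] w 0.05 grip 0.0 t 18.73
```

View pics/b4.png

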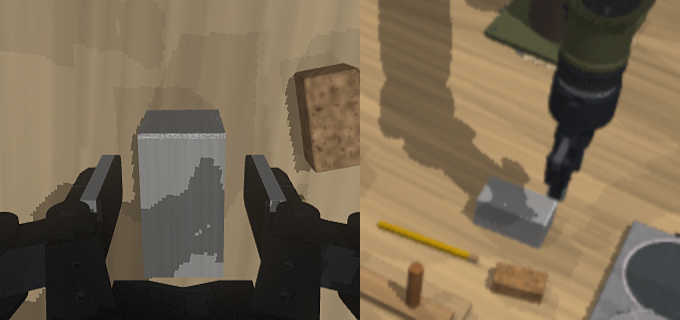

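The picture shows the tin still flat on the bench, so the tips did not bite. I'll go back down and tighten in small steps while reading the grip force. From here I'll measure numerically and save the remaining pictures.

```bash
python3 - <<'E'
from h import *
c=vision.capture('wrist')
b,a,ang=tinpose(c,[(238,234),(324,234),(243,377),(324,375)])
print(find('tin1',c))
go(*(b-a*.003),0.068,ang+90)
E
```

```text
base [0.4321 0.1763] L 0.0944 w [0.0486 0.051 ] axis -83.2
[(0.91, [0.4303, 0.1784, 0.0288])]
delta [-1.6 -0.1 63.6] spin -0.016 alt 3.126 yaw now 5.9 pos [0.4327 0.1792 0.1316] j6 1.84 F [ 0.6 -0.2  0.1] w 0.05 grip 0.0 t 18.83
```

>>> {"api": "move_arm", "payload": {"deltas": [{"tx": 0,"ty": 0,"tz": 10,"spin": 0},{"tx": 0,"ty": 0,"tz": 25,"spin": 0},{"tx": 0,"ty": 0,"tz": 45,"spin": 0},{"tx": 0,"ty": 0,"tz": 58,"spin": 0},{"tx": 0,"ty": 0,"tz": 63,"spin": 0},{"tx": 0,"ty": 0,"tz": 63,"spin": 0}], "jaw": 0.7}}

```text
clock: 19.33
tool_pos: [0.4301, 0.1802, 0.0668]
orientation: [-2.084, -2.309, -0.009]
wrist_force: [-0.5, 0.0, 0.3]
width: 0.0601
grip_force: 0.0
```

>>> {"api": "move_arm", "payload": {"deltas": [{"tx": 0,"ty": 0,"tz": 0,"spin": 0},{"tx": 0,"ty": 0,"tz": 0,"spin": 0},{"tx": 0,"ty": 0,"tz": 0,"spin": 0},{"tx": 0,"ty": 0,"tz": 0,"spin": 0}], "jaw": 0.58}}

```text
clock: 19.67
tool_pos: [0.4322, 0.181, 0.0691]
orientation: [-2.086, -2.311, -0.016]
wrist_force: [-0.8, -0.2, -0.2]
width: 0.0493
grip_force: 3.8
```

>>> {"api": "move_arm", "payload": {"deltas": [{"tx": 0,"ty": 0,"tz": 0,"spin": 0},{"tx": 0,"ty": 0,"tz": 0,"spin": 0}], "jaw": 0.577}}

```text
clock: 19.83
tool_pos: [0.4321, 0.1811, 0.0689]
orientation: [-2.085, -2.311, -0.016]
wrist_force: [-0.5, 0.4, -0.6]
width: 0.049
grip_force: 5.8
```

>>> {"api": "move_arm", "payload": {"deltas": [{"tx": 0,"ty": 0,"tz": 0,"spin": 0},{"tx": 0,"ty": 0,"tz": 0,"spin": 0}], "jaw": 0.574}}

```text
clock: 20.0
tool_pos: [0.4319, 0.181, 0.0686]
orientation: [-2.085, -2.311, -0.015]
wrist_force: [0.3, -0.1, 0.2]
width: 0.049
grip_force: 7.9
```

>>> {"api": "move_arm", "payload": {"deltas": [{"tx": 0,"ty": 0,"tz": -3,"spin": 0},{"tx": 0,"ty": 0,"tz": -8,"spin": 0},{"tx": 0,"ty": 0,"tz": -16,"spin": 0},{"tx": 0,"ty": 0,"tz": -26,"spin": 0},{"tx": 0,"ty": 0,"tz": -37,"spin": 0},{"tx": 0,"ty": 0,"tz": -48,"spin": 0},{"tx": 0,"ty": 0,"tz": -60,"spin": 0},{"tx": 0,"ty": 0,"tz": -70,"spin": 0}], "jaw": 0.573}}

```text
clock: 20.67
tool_pos: [0.433, 0.1791, 0.1399]
orientation: [-2.085, -2.311, -0.016]
wrist_force: [0.4, 0.3, -1.8]
width: 0.0489
grip_force: 7.4
```

```bash
python3 - <<'E'
from h import *
go(.4388,.1535,.15)
for n in ['wrist','scene']:
    a=vision.capture(n); print(n,find('tin1',a,3)); save(a,'c_'+n)
    for d in vision.outline_of(a,'tin1')[:2]:
        ys,xs=np.nonzero(d['pixels']); print(round(d['confidence'],2),len(xs),np.round(cv2.boxPoints(cv2.minAreaRect(np.c_[xs,ys].astype('float32')))).tolist())
E
```

```text
delta [-25.7   3.  -10.9] spin 0 alt 0.0 yaw now 5.9 pos [0.433  0.1791 0.1399] j6 1.84 F [ 0.4  0.3 -1.8] w 0.0489 grip 7.4 t 20.67
wrist [(0.7, [0.4257, 0.1928, 0.1134]), (0.44, [0.5275, 0.1818, -0.0029])]
0.61 15543 [[221.0, 183.0], [343.0, 183.0], [343.0, 319.0], [221.0, 319.0]]
scene [(0.96, [0.4331, 0.1916, 0.1053]), (0.88, [0.4714, -0.1257, 0.0293]), (0.73, [0.5575, -0.1464, -0.0013])]
0.77 845 [[355.0, 192.0], [399.0, 181.0], [406.0, 206.0], [362.0, 217.0]]
0.76 858 [[246.0, 175.0], [254.0, 152.0], [290.0, 165.0], [282.0, 188.0]]
```

The base centre rotated about 50° mouth-down about the pads. Next I'll set the rim on the bench and drag it to stand it up.

>>> {"api": "move_arm", "payload": {"deltas": [{"tx": 0,"ty": 0,"tz": 6,"spin": 0},{"tx": -4,"ty": 0,"tz": 12,"spin": 0},{"tx": -12,"ty": 0,"tz": 16,"spin": 0},{"tx": -22,"ty": 0,"tz": 17,"spin": 0},{"tx": -32,"ty": 0,"tz": 18,"spin": 0},{"tx": -42,"ty": 0,"tz": 19,"spin": 0},{"tx": -52,"ty": 0,"tz": 21,"spin": 0},{"tx": -62,"ty": 0,"tz": 23,"spin": 0}]}}

```text
clock: 21.63
tool_pos: [0.4403, 0.1176, 0.1151]
orientation: [-2.086, -2.312, -0.019]
wrist_force: [-0.5, -0.4, 8.4]
width: 0.0489
grip_force: 28.4
```

```bash
python3 - <<'E'
from h import *
go(.4388,.1535,.15)
for n in ['wrist','scene']:
    a=vision.capture(n); print(n,find('tin1',a,3)); save(a,'d_'+n)
E
```

```text
delta [ 36.9   1.9 -33.9] spin 0 alt 0.0 yaw now 5.9 pos [0.4403 0.1176 0.1151] j6 1.71 F [-0.5 -0.4  8.4] w 0.0489 grip 28.4 t 21.63
wrist [(0.63, [0.4339, 0.1346, 0.1021])]
scene [(0.75, [0.4395, 0.1389, 0.1013]), (0.7, [0.4696, -0.1253, 0.0295]), (0.6, [0.5386, 0.0437, -0.0029])]
```

>>> {"api": "move_arm", "payload": {"deltas": [{"tx": 0,"ty": 0,"tz": 0,"spin": 0},{"tx": 0,"ty": 0,"tz": 0,"spin": 0},{"tx": 0,"ty": 0,"tz": 0,"spin": 0},{"tx": 0,"ty": 0,"tz": 0,"spin": 0},{"tx": 0,"ty": 0,"tz": -20,"spin": 0},{"tx": 0,"ty": 0,"tz": -40,"spin": 0},{"tx": 0,"ty": 0,"tz": -60,"spin": 0},{"tx": 0,"ty": 0,"tz": -60,"spin": 0}], "jaw": 0.66}}

```text
clock: 22.5
tool_pos: [0.4419, 0.1169, 0.1766]
orientation: [-2.087, -2.313, -0.022]
wrist_force: [-0.3, 0.5, -0.7]
width: 0.0561
grip_force: 0.0
```

```bash
python3 - <<'E'
from h import *
go(.4388,.1535,.15)
for n in ['wrist','scene']:
    a=vision.capture(n); print(n,find('tin1',a,3)); save(a,'e_'+n)
    for d in vision.outline_of(a,'tin1')[:1]:
        ys,xs=np.nonzero(d['pixels']); print(round(d['confidence'],2),len(xs),np.round(cv2.boxPoints(cv2.minAreaRect(np.c_[xs,ys].astype('float32')))).tolist())
i=np.hstack([cv2.imread('pics/e_wrist.png')[50:370,130:450],cv2.resize(cv2.imread('pics/e_scene.png')[110:270,290:450],(320,320))]); cv2.imwrite('pics/e.png',i)
E
```

```text
delta [36.   0.9 27.6] spin 0 alt 0.0 yaw now 5.9 pos [0.4419 0.1169 0.1766] j6 1.71 F [-0.3  0.5 -0.7] w 0.0561 grip 0.0 t 22.5
wrist [(0.89, [0.4385, 0.1199, 0.0992])]
0.94 9629 [[233.0, 156.0], [325.0, 156.0], [325.0, 266.0], [233.0, 266.0]]
scene [(0.91, [0.4405, 0.12, 0.0974]), (0.6, [0.474, -0.124, 0.0268]), (0.58, [0.4479, -0.3882, -0.0056])]
0.92 801 [[246.0, 175.0], [254.0, 153.0], [289.0, 165.0], [282.0, 187.0]]
```

View pics/e.png

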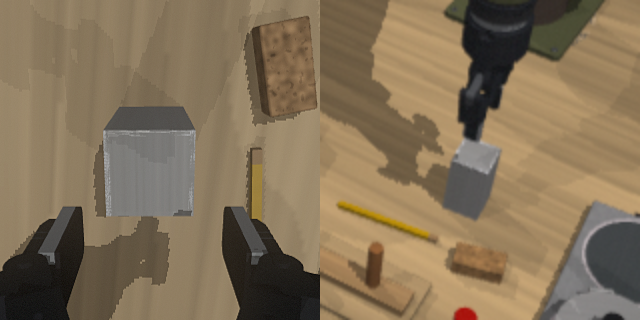

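The tin now stands mouth-down at image (150,170). I'll regrip it centrally and carry it to dowel 2.

```bash
python3 - <<'E'
from h import *
c=vision.capture('wrist')
b,a,ang=tinpose(c,[(234,180),(325,180),(236,266),(324,264)],.096)
print('centre',b+a*.025)
go(*(b+a*.025),0.075,ang+90)
E
```

```text
base [0.4327 0.1449] L 0.0484 w [0.048  0.0493] axis -83.9
centre [0.43530762 0.12003765]
delta [ 1.5 -1.6 97.7] spin -0.004 alt 3.138 yaw now 5.9 pos [0.4388 0.1162 0.1726] j6 1.71 F [ 0.3 -0.3 -0. ] w 0.0564 grip 0.0 t 22.85
```

>>> {"api": "move_arm", "payload": {"deltas": [{"tx": 3,"ty": -1.5,"tz": 0,"spin": 0},{"tx": 3,"ty": -1.5,"tz": 10,"spin": 0},{"tx": 3,"ty": -1.5,"tz": 35,"spin": 0},{"tx": 3,"ty": -1.5,"tz": 60,"spin": 0},{"tx": 3,"ty": -1.5,"tz": 82,"spin": 0},{"tx": 3,"ty": -1.5,"tz": 94,"spin": 0},{"tx": 3,"ty": -1.5,"tz": 97,"spin": 0},{"tx": 3,"ty": -1.5,"tz": 97,"spin": 0}], "jaw": 0.85}}

```text
clock: 23.52
tool_pos: [0.4352, 0.1216, 0.0758]
orientation: [-2.084, -2.309, -0.011]
wrist_force: [-0.3, 0.9, 0.5]
width: 0.0728
grip_force: 0.0
```

>>> {"api": "move_arm", "payload": {"deltas": [{"tx": 0,"ty": 0,"tz": 0,"spin": 0},{"tx": 0,"ty": 0,"tz": 0,"spin": 0},{"tx": 0,"ty": 0,"tz": 0,"spin": 0},{"tx": 0,"ty": 0,"tz": 0,"spin": 0},{"tx": 0,"ty": 0,"tz": 0,"spin": 0},{"tx": 0,"ty": 0,"tz": 0,"spin": 0}], "jaw": 0.54}}

```text
clock: 24.02
tool_pos: [0.4376, 0.1221, 0.0779]
orientation: [-2.086, -2.312, -0.018]
wrist_force: [-0.0, 0.1, 6.2]
width: 0.0495
grip_force: 62.7
```

>>> {"api": "move_arm", "payload": {"deltas": [{"tx": 0,"ty": 0,"tz": -10,"spin": 0},{"tx": 0,"ty": 0,"tz": -30,"spin": 0},{"tx": 0,"ty": 0,"tz": -55,"spin": 0},{"tx": 0,"ty": 0,"tz": -80,"spin": 0},{"tx": 0,"ty": 0,"tz": -105,"spin": 0},{"tx": 0,"ty": 0,"tz": -122,"spin": 0},{"tx": 0,"ty": 0,"tz": -130,"spin": 0},{"tx": 0,"ty": 0,"tz": -130,"spin": 0}]}}

```text
clock: 24.68
tool_pos: [0.4394, 0.1185, 0.2083]
orientation: [-2.087, -2.312, -0.019]
wrist_force: [0.5, -0.7, -1.2]
width: 0.0496
grip_force: 62.1
```

```bash
python3 - <<'E'
from h import *
go(.6447,.0963,.205,4)
for n in ['wrist','scene','top']:
    a=vision.capture(n); print(n,find('tin1',a,3)); print(find('peg2_foot',a,3,.2),find('peg1_foot',a,3,.2),find('peg0_foot',a,3,.2)); save(a,'g_'+n)
E
```

```text
delta [-4.310e+01  2.019e+02  2.000e-01] spin 0.033 alt -3.109 yaw now 5.9 pos [0.4394 0.1185 0.2083] j6 1.71 F [ 0.5 -0.7 -1.2] w 0.0496 grip 62.1 t 24.68
wrist [(0.61, [0.4364, 0.1149, 0.2341])]
[(0.69, [0.6432, 0.0997, 0.0255])] [] []
scene [(0.59, [0.4673, -0.1246, 0.0261])]
[(0.67, [0.6439, 0.0956, 0.0291])] [(0.73, [0.6545, -0.0233, 0.0277])] [(0.78, [0.6578, -0.1452, 0.0281]), (0.39, [0.4174, 0.3499, 0.0214])]
top [(0.87, [0.4771, -0.1212, 0.0255]), (0.57, [0.4364, 0.1135, 0.2207]), (0.48, [0.7166, -0.282, 0.0013])]
[(0.86, [0.6438, 0.0998, 0.0308]), (0.42, [0.7181, -0.2775, 0.0005])] [(0.98, [0.6568, -0.0254, 0.029])] [(0.9, [0.6634, -0.1446, 0.0239])]
```

>>> {"api": "move_arm", "payload": {"deltas": [{"tx": -6,"ty": 30,"tz": 0,"spin": 0},{"tx": -12,"ty": 65,"tz": 0,"spin": 0},{"tx": -19,"ty": 100,"tz": 0,"spin": 0},{"tx": -26,"ty": 135,"tz": 0,"spin": 0},{"tx": -33,"ty": 170,"tz": 0,"spin": 0},{"tx": -38,"ty": 192,"tz": 0,"spin": 0.03},{"tx": -40,"ty": 202,"tz": 0,"spin": 0.033},{"tx": -40,"ty": 202,"tz": 0,"spin": 0.033}]}}

```text
clock: 26.1
tool_pos: [0.646, 0.0988, 0.202]
orientation: [-2.125, -2.275, -0.015]
wrist_force: [-0.1, -0.1, -0.7]
width: 0.0495
grip_force: 62.5
```

```bash
python3 - <<'E'
from h import *
for n in ['wrist','scene','top']:
    a=vision.capture(n); print(n,find('tin1',a,3)); save(a,'i_'+n)
go(.6450,.0990,.10,4)
E
```

```text
wrist [(0.84, [0.6429, 0.0988, 0.2212])]
scene [(0.68, [0.6456, 0.0967, 0.2174]), (0.61, [0.4705, -0.1259, 0.028])]
top [(0.63, [0.4691, -0.1225, 0.0238]), (0.53, [0.641, 0.0953, 0.2195])]
delta [ -3.5   4.2 103.3] spin 0.0 alt -3.141 yaw now 4.0 pos [0.6422 0.0994 0.2034] j6 1.64 F [-0.3 -0.8 -1.5] w 0.0492 grip 62.5 t 26.4
```

>>> {"api": "move_arm", "payload": {"deltas": [{"tx": 0,"ty": 2,"tz": 10,"spin": 0},{"tx": 0,"ty": 2,"tz": 25,"spin": 0},{"tx": 0,"ty": 2,"tz": 42,"spin": 0},{"tx": 0,"ty": 2,"tz": 58,"spin": 0},{"tx": 0,"ty": 2,"tz": 72,"spin": 0},{"tx": 0,"ty": 2,"tz": 84,"spin": 0},{"tx": 0,"ty": 2,"tz": 91,"spin": 0},{"tx": 0,"ty": 2,"tz": 94,"spin": 0}]}}

```text
clock: 27.07
tool_pos: [0.6426, 0.1019, 0.1075]
orientation: [-2.122, -2.275, -0.01]
wrist_force: [0.1, -0.5, -0.9]
width: 0.0494
grip_force: 62.5
```

>>> {"api": "move_arm", "payload": {"deltas": [{"tx": 0,"ty": 0,"tz": 1,"spin": 0},{"tx": 0,"ty": 0,"tz": 2,"spin": 0},{"tx": 0,"ty": 0,"tz": 3,"spin": 0},{"tx": 0,"ty": 0,"tz": 3,"spin": 0}]}}

```text
clock: 27.4
tool_pos: [0.6444, 0.102, 0.1067]
orientation: [-2.123, -2.276, -0.015]
wrist_force: [-0.1, 0.0, -0.3]
width: 0.0495
grip_force: 62.5
```

```bash
python3 - <<'E'
from h import *
go(.6450,.0990,.105,4)
for n in ['wrist','scene','top']:
    a=vision.capture(n); print(n,find('tin1',a,3)); save(a,'j_'+n)
E
```

```text
delta [-3.1  0.5  1.6] spin -0.0 alt 3.141 yaw now 4.0 pos [0.6444 0.102  0.1067] j6 1.65 F [-0.1  0.  -0.3] w 0.0495 grip 62.5 t 27.4
wrist [(0.97, [0.6441, 0.1018, 0.1276])]
scene [(0.9, [0.4734, -0.1246, 0.028]), (0.82, [0.6426, 0.103, 0.125])]
top [(0.71, [0.6442, 0.0976, 0.1229]), (0.59, [0.4701, -0.1241, 0.0256])]
```

>>> {"api": "move_arm", "payload": {"deltas": [{"tx": -2,"ty": 0,"tz": 1,"spin": 0},{"tx": -2,"ty": 0,"tz": 2,"spin": 0},{"tx": -2,"ty": 0,"tz": 2.5,"spin": 0},{"tx": -2,"ty": 0,"tz": 2.5,"spin": 0}]}}

```text
clock: 28.03
tool_pos: [0.6443, 0.0998, 0.105]
orientation: [-2.124, -2.276, -0.015]
wrist_force: [-1.6, -1.2, 6.1]
width: 0.0495
grip_force: 63.3
```

>>> {"api": "move_arm", "payload": {"deltas": [{"tx": 0,"ty": 0,"tz": 0,"spin": 0},{"tx": 0,"ty": 0,"tz": 0,"spin": 0},{"tx": 0,"ty": 0,"tz": 0,"spin": 0},{"tx": 0,"ty": 0,"tz": 0,"spin": 0},{"tx": 0,"ty": 0,"tz": -15,"spin": 0},{"tx": 0,"ty": 0,"tz": -40,"spin": 0},{"tx": 0,"ty": 0,"tz": -75,"spin": 0},{"tx": 0,"ty": 0,"tz": -110,"spin": 0}], "jaw": 0.75}}

```text
clock: 28.7
tool_pos: [0.6447, 0.097, 0.2133]
orientation: [-2.122, -2.274, -0.01]
wrist_force: [1.4, 1.2, 0.8]
width: 0.0643
grip_force: 0.0
```

```bash
python3 - <<'E'
from h import *
for n in ['wrist','scene','top']:
    a=vision.capture(n); print(n,find('tin1',a,3)); save(a,'k_'+n)
go(.47,-.16,.23,4)
E
```

```text
wrist [(0.92, [0.6419, 0.0984, 0.1277])]
scene [(0.91, [0.4724, -0.1228, 0.0275]), (0.91, [0.6465, 0.0984, 0.1236])]
top [(0.98, [0.6438, 0.0964, 0.122]), (0.68, [0.4724, -0.1197, 0.0282])]
delta [-243.7 -192.6  -21.5] spin -0.0 alt 3.141 yaw now 4.0 pos [0.6449 0.097  0.2121] j6 1.64 F [ 0.4  0.  -0.9] w 0.0643 grip 0.0 t 29.0
```

>>> {"api": "move_arm", "payload": {"deltas": [{"tx": -25,"ty": -20,"tz": -4,"spin": 0},{"tx": -52,"ty": -41,"tz": -8,"spin": 0},{"tx": -80,"ty": -63,"tz": -12,"spin": 0},{"tx": -108,"ty": -85,"tz": -15,"spin": 0},{"tx": -136,"ty": -107,"tz": -15,"spin": 0},{"tx": -164,"ty": -130,"tz": -15,"spin": 0},{"tx": -190,"ty": -150,"tz": -15,"spin": 0},{"tx": -210,"ty": -168,"tz": -15,"spin": 0}]}}

```text
clock: 29.67
tool_pos: [0.4901, -0.1258, 0.2231]
orientation: [-2.122, -2.272, -0.01]
wrist_force: [-0.4, -0.5, -0.9]
width: 0.0642
grip_force: 0.0
```

```bash
cat >> h.py <<'E'
from scipy.optimize import minimize
def fitbox(shots,x0,half=(.025,.048),h=.05,known=None):
    "shots: [(cam, mask)]; x0=(cx,cy,ang_rad) of box centre; long axis along ang"
    def hull(c,p):
        ca,sa=np.cos(p[2]),np.sin(p[2]); L,W=half[1],half[0]
        q=[px(c,[p[0]+ca*i*L-sa*j*W,p[1]+sa*i*L+ca*j*W,z]) for i in(-1,1) for j in(-1,1) for z in(0,h)]
        return cv2.convexHull(np.float32(q))
    def cost(p):
        e=0
        for c,m in shots:
            k=np.zeros((420,560),'uint8'); cv2.fillConvexPoly(k,np.int32(np.round(hull(c,p)*16)),1,shift=4)
            k=k>0; e+=1-(k&m).sum()/max(1,(k|m).sum())
        return e
    best=min((minimize(cost,x0+np.array([0,0,t]),method='Nelder-Mead',options=dict(initial_simplex=np.array(x0)+[0,0,t]+np.array([[0,0,0],[.008,0,0],[0,.008,0],[0,0,.15]]))) for t in(-.3,0,.3)),key=lambda r:r.fun)
    return best.x,best.fun/len(shots)
def tinshot(names,near):
    S=[]
    for n in names:
        c=vision.capture(n); u=px(c,near)
        for d in vision.outline_of(c,'tin1'):
            ys,xs=np.nonzero(d['pixels'])
            if d['confidence']>.4 and np.hypot(xs.mean()-u[0],ys.mean()-u[1])<45: S.append((c,d['pixels'])); print(n,'mask',len(xs),xs.min(),xs.max(),ys.min(),ys.max()); break
        save(c,'z_'+n)
    return S
E
python3 - <<'E'
from h import *
go(.47,-.16,.23,4)
for n in ('wrist','top'): print(find('tin1',vision.capture(n)))
S=tinshot(['wrist','top','scene'],[.472,-.17,.025])
for T in [S,S[:1],S[1:]]:
    p,e=fitbox(T,(.472,-.17,-np.pi/2)); a=np.array([np.cos(p[2]),np.sin(p[2])])
    print('c',p[:2].round(4),'axis',np.degrees(p[2]).round(1),'err',round(e,3),'base',(p[:2]-a*.048).round(4))
E
```

```text
delta [-32.6 -22.6  -7.4] spin -0.001 alt 3.14 yaw now 3.9 pos [ 0.4901 -0.1258  0.2231] j6 1.24 F [-0.4 -0.5 -0.9] w 0.0642 grip 0.0 t 29.67
[]
[(0.85, [0.645, 0.0958, 0.1237]), (0.73, [0.5358, 0.0453, 0.0032])]
wrist mask 7345 229 300 176 299
scene mask 880 250 286 154 186
c [ 0.4786 -0.1702] axis -80.7 err 0.044 base [ 0.4708 -0.1229]
c [ 0.4782 -0.1706] axis -81.4 err 0.021 base [ 0.471  -0.1231]
c [ 0.481  -0.1682] axis -82.6 err 0.029 base [ 0.4749 -0.1206]
```

```bash
python3 - <<'E'
from h import *
ang=-81.3; a=np.array([np.cos(np.radians(ang)),np.sin(np.radians(ang))])
go(*(np.array([.4713,-.1230])-a*.004),0.069,ang+90)
E
```

```text
delta [  1.8 -20.1 156.1] spin -0.081 alt 3.061 yaw now 4.1 pos [ 0.4934 -0.1236  0.2247] j6 1.24 F [0.4 0.1 0.6] w 0.0644 grip 0.0 t 30.17
```

>>> {"api": "move_arm", "payload": {"deltas": [{"tx": 1,"ty": -10,"tz": 20,"spin": -0.04},{"tx": 2,"ty": -20,"tz": 50,"spin": -0.081},{"tx": 2,"ty": -20,"tz": 85,"spin": -0.081},{"tx": 2,"ty": -20,"tz": 115,"spin": -0.081},{"tx": 2,"ty": -20,"tz": 138,"spin": -0.081},{"tx": 2,"ty": -20,"tz": 151,"spin": -0.081},{"tx": 2,"ty": -20,"tz": 155,"spin": -0.081},{"tx": 2,"ty": -20,"tz": 155,"spin": -0.081}], "jaw": 0.75}}

```text
clock: 30.83
tool_pos: [0.4698, -0.119, 0.0694]
orientation: [-2.027, -2.359, -0.014]
wrist_force: [0.0, -0.2, 0.8]
width: 0.0641
grip_force: 0.0
```

```bash
python3 - <<'E'
from h import *
ang=-81.3; a=np.array([np.cos(np.radians(ang)),np.sin(np.radians(ang))])
S=tinshot(['wrist','scene'],[.472,-.17,.025])
go(*(np.array([.4713,-.1230])-a*.004),0.069,ang+90)
E
```

```text
wrist mask 15916 223 346 245 386
scene mask 619 250 286 154 185
delta [ 0.9 -0.9  2.7] spin -0.001 alt 3.141 yaw now 8.6 pos [ 0.4717 -0.1199  0.0716] j6 1.16 F [-0.4  0.6 -1.1] w 0.0641 grip 0.0 t 31.03
```

>>> {"api": "move_arm", "payload": {"deltas": [{"tx": 0,"ty": 0,"tz": 2,"spin": 0},{"tx": 0,"ty": 0,"tz": 2.5,"spin": 0},{"tx": 0,"ty": 0,"tz": 2.5,"spin": 0},{"tx": 0,"ty": 0,"tz": 2.5,"spin": 0}], "jaw": 0.58}}

```text
clock: 31.37
tool_pos: [0.4714, -0.1199, 0.0688]
orientation: [-2.031, -2.362, -0.017]
wrist_force: [1.1, 1.2, 5.8]
width: 0.0495
grip_force: 4.1
```

>>> {"api": "move_arm", "payload": {"deltas": [{"tx": 0,"ty": 0,"tz": 0,"spin": 0},{"tx": 0,"ty": 0,"tz": 0,"spin": 0}], "jaw": 0.577}}

```text
clock: 31.53
tool_pos: [0.4714, -0.1199, 0.0688]
orientation: [-2.031, -2.362, -0.017]
wrist_force: [-0.9, 0.6, 6.5]
width: 0.0493
grip_force: 6.2
```

>>> {"api": "move_arm", "payload": {"deltas": [{"tx": 0,"ty": 0,"tz": 0,"spin": 0},{"tx": 0,"ty": 0,"tz": 0,"spin": 0}], "jaw": 0.574}}

```text
clock: 31.7
tool_pos: [0.4713, -0.1198, 0.0689]
orientation: [-2.031, -2.362, -0.017]
wrist_force: [0.1, 0.7, 5.9]
width: 0.0492
grip_force: 8.4
```

Same conditions as before, so I'll lift.

>>> {"api": "move_arm", "payload": {"deltas": [{"tx": 0,"ty": 0,"tz": -3,"spin": 0},{"tx": 0,"ty": 0,"tz": -8,"spin": 0},{"tx": 0,"ty": 0,"tz": -16,"spin": 0},{"tx": 0,"ty": 0,"tz": -26,"spin": 0},{"tx": 0,"ty": 0,"tz": -37,"spin": 0},{"tx": 0,"ty": 0,"tz": -48,"spin": 0},{"tx": 0,"ty": 0,"tz": -60,"spin": 0},{"tx": 0,"ty": 0,"tz": -70,"spin": 0}], "jaw": 0.574}}

```text
clock: 32.37
tool_pos: [0.471, -0.1214, 0.1388]
orientation: [-2.029, -2.36, -0.015]
wrist_force: [-0.7, 0.9, -1.6]
width: 0.0489
grip_force: 6.3
```

```bash
python3 - <<'E'
from h import *
go(.4713,-.12,.14)
for n in ['wrist','scene','top']:
    a=vision.capture(n); print(n,find('tin1',a,3))
E
```

```text
delta [ 1.4  0.4 -1.1] spin 0 alt 0.0 yaw now 8.6 pos [ 0.471  -0.1214  0.1388] j6 1.15 F [-0.7  0.9 -1.6] w 0.0489 grip 6.3 t 32.37
wrist [(0.85, [0.4661, -0.1038, 0.1061])]
scene [(0.72, [0.4703, -0.1054, 0.1098]), (0.72, [0.6436, 0.0989, 0.1202]), (0.5, [0.6593, -0.1436, 0.0268])]
top [(0.6, [0.6424, 0.0937, 0.1216])]
```

>>> {"api": "move_arm", "payload": {"deltas": [{"tx": 0,"ty": 0,"tz": 6,"spin": 0},{"tx": -4,"ty": 0,"tz": 12,"spin": 0},{"tx": -12,"ty": 0,"tz": 16,"spin": 0},{"tx": -22,"ty": 0,"tz": 17,"spin": 0},{"tx": -32,"ty": 0,"tz": 18,"spin": 0},{"tx": -42,"ty": 0,"tz": 19,"spin": 0},{"tx": -52,"ty": 0,"tz": 21,"spin": 0},{"tx": -62,"ty": 0,"tz": 23,"spin": 0}]}}

```text
clock: 33.33
tool_pos: [0.4799, -0.1827, 0.1123]
orientation: [-2.028, -2.359, -0.015]
wrist_force: [-4.7, 2.1, 15.6]
width: 0.0489
grip_force: 22.4
```

```bash
python3 - <<'E'
from h import *
go(.4713,-.12,.14)
for n in ['wrist','scene']:
    a=vision.capture(n); print(n,find('tin1',a,3))
E
```

```text
delta [ 64.1   0.5 -25.8] spin 0 alt 0.0 yaw now 8.6 pos [ 0.4799 -0.1827  0.1123] j6 1.05 F [-4.7  2.1 15.6] w 0.0489 grip 22.4 t 33.33
wrist [(0.75, [0.4733, -0.1617, 0.0953])]
scene [(0.93, [0.4778, -0.1687, 0.0978]), (0.91, [0.6472, 0.0996, 0.1215])]
```

Near upright, same as the first time. I'll release and rise.

>>> {"api": "move_arm", "payload": {"deltas": [{"tx": 0,"ty": 0,"tz": 0,"spin": 0},{"tx": 0,"ty": 0,"tz": 0,"spin": 0},{"tx": 0,"ty": 0,"tz": 0,"spin": 0},{"tx": 0,"ty": 0,"tz": 0,"spin": 0},{"tx": 0,"ty": 0,"tz": -20,"spin": 0},{"tx": 0,"ty": 0,"tz": -40,"spin": 0},{"tx": 0,"ty": 0,"tz": -62,"spin": 0},{"tx": 0,"ty": 0,"tz": -62,"spin": 0}], "jaw": 0.66}}

```text
clock: 34.2
tool_pos: [0.4838, -0.1845, 0.179]
orientation: [-2.033, -2.366, -0.019]
wrist_force: [0.2, -0.0, 1.1]
width: 0.0563
grip_force: 0.0
```

```bash
python3 - <<'E'
from h import *
for n in ['wrist','scene','top']: print(n,find('tin1',vision.capture(n),3))
S=tinshot(['wrist','scene'],[.478,-.18,.048])
for T in [S,S[:1]]:
    p,e=fitbox(T,(.478,-.18,np.radians(-81.3)),half=(.025,.025),h=.096); print(p[:2].round(4),np.degrees(p[2]).round(1),round(e,3))
go(p[0],p[1],.076,np.degrees(p[2])+90)
E
```

```text
wrist []
scene [(0.94, [0.6468, 0.0979, 0.1206]), (0.8, [0.478, -0.1656, 0.0962]), (0.64, [0.653, -0.0206, 0.027])]
top [(0.76, [0.4787, -0.1627, 0.0959]), (0.71, [0.5285, 0.1877, 0.0001]), (0.59, [0.6408, 0.0946, 0.1214])]
wrist mask 9479 236 330 138 244
scene mask 761 258 281 145 183
[ 0.4764 -0.1649] -81.3 0.056
[ 0.4765 -0.1649] -81.3 0.032
delta [16.3 -0.4 98.9] spin -0.002 alt 3.14 yaw now 8.6 pos [ 0.4809 -0.1836  0.1744] j6 1.04 F [0.5 0.2 0.5] w 0.0565 grip 0.0 t 34.7
```

>>> {"api": "move_arm", "payload": {"deltas": [{"tx": 16,"ty": 0.5,"tz": 0,"spin": 0},{"tx": 16.5,"ty": 0.5,"tz": 10,"spin": 0},{"tx": 16.5,"ty": 0.5,"tz": 35,"spin": 0},{"tx": 16.5,"ty": 0.5,"tz": 60,"spin": 0},{"tx": 16.5,"ty": 0.5,"tz": 82,"spin": 0},{"tx": 16.5,"ty": 0.5,"tz": 95,"spin": 0},{"tx": 16.5,"ty": 0.5,"tz": 98.5,"spin": 0},{"tx": 16.5,"ty": 0.5,"tz": 98.5,"spin": 0}], "jaw": 0.85}}

```text
clock: 35.37
tool_pos: [0.4768, -0.1644, 0.076]
orientation: [-2.028, -2.358, -0.014]
wrist_force: [0.5, -0.8, 0.9]
width: 0.0728
grip_force: 0.0
```

>>> {"api": "move_arm", "payload": {"deltas": [{"tx": 0,"ty": 0,"tz": 0,"spin": 0},{"tx": 0,"ty": 0,"tz": 0,"spin": 0},{"tx": 0,"ty": 0,"tz": 0,"spin": 0},{"tx": 0,"ty": 0,"tz": 0,"spin": 0},{"tx": 0,"ty": 0,"tz": 0,"spin": 0},{"tx": 0,"ty": 0,"tz": 0,"spin": 0}], "jaw": 0.54}}

```text
clock: 35.87
tool_pos: [0.4788, -0.1652, 0.0782]
orientation: [-2.031, -2.362, -0.017]
wrist_force: [-1.2, 0.0, 6.2]
width: 0.0496
grip_force: 62.7
```

>>> {"api": "move_arm", "payload": {"deltas": [{"tx": 0,"ty": 0,"tz": -10,"spin": 0},{"tx": 0,"ty": 0,"tz": -30,"spin": 0},{"tx": 0,"ty": 0,"tz": -55,"spin": 0},{"tx": 0,"ty": 0,"tz": -80,"spin": 0},{"tx": 0,"ty": 0,"tz": -105,"spin": 0},{"tx": 0,"ty": 0,"tz": -122,"spin": 0},{"tx": 0,"ty": 0,"tz": -130,"spin": 0},{"tx": 0,"ty": 0,"tz": -130,"spin": 0}]}}

```text
clock: 36.53
tool_pos: [0.481, -0.1687, 0.2087]
orientation: [-2.032, -2.363, -0.018]
wrist_force: [0.1, 0.7, -1.6]
width: 0.0496
grip_force: 62.4
```

```bash
python3 - <<'E'
from h import *
for n in ['wrist','scene','top']:
    a=vision.capture(n); print(n,find('tin1',a,3),find('peg0_foot',a,1,.2))
go(.6605,-.143,.2065,4)
E
```

```text
wrist [(0.77, [0.4783, -0.1649, 0.2224]), (0.75, [0.6573, -0.1423, 0.0279])] []
scene [(0.66, [0.6471, 0.1017, 0.1239]), (0.64, [0.4802, -0.1695, 0.2272]), (0.38, [0.557, -0.1487, -0.0015])] [(0.65, [0.6607, -0.1459, 0.0293])]
top [(0.75, [0.6447, 0.0953, 0.1222]), (0.61, [0.4818, -0.1655, 0.2232])] [(0.72, [0.6612, -0.1435, 0.0229])]
delta [ -2.3 182.8  -2.7] spin 0.081 alt -3.061 yaw now 8.6 pos [ 0.4794 -0.1681  0.2062] j6 1.07 F [ 0.8  0.5 -0.8] w 0.0498 grip 62.4 t 36.98
```

>>> {"api": "move_arm", "payload": {"deltas": [{"tx": 0,"ty": 25,"tz": 0,"spin": 0.02},{"tx": -1,"ty": 55,"tz": 0,"spin": 0.04},{"tx": -2,"ty": 90,"tz": 0,"spin": 0.06},{"tx": -3,"ty": 125,"tz": 0,"spin": 0.08},{"tx": -3,"ty": 158,"tz": 0,"spin": 0.08},{"tx": -3,"ty": 176,"tz": 0,"spin": 0.08},{"tx": -3,"ty": 183,"tz": 0,"spin": 0.08},{"tx": -3,"ty": 183,"tz": 0,"spin": 0.08}]}}

```text
clock: 37.65
tool_pos: [0.6624, -0.1433, 0.2035]
orientation: [-2.12, -2.277, -0.013]
wrist_force: [0.2, -0.9, -2.0]
width: 0.0496
grip_force: 62.8
```

```bash
python3 - <<'E'
from h import *
for n in ['wrist','scene','top']:
    a=vision.capture(n); print(n,find('tin1',a,3))
go(.6605,-.144,.1052,4)
E
```

```text
wrist [(0.95, [0.6569, -0.1417, 0.2185])]
scene [(0.82, [0.6442, 0.0991, 0.123]), (0.63, [0.6496, -0.0227, 0.0259]), (0.58, [0.6604, -0.1456, 0.2227])]
top [(0.87, [0.6404, 0.096, 0.12])]
delta [ -2.7   1.9 100.1] spin 0.0 alt -3.142 yaw now 4.0 pos [ 0.66   -0.1441  0.2054] j6 1.28 F [-0.4 -0.1 -1.6] w 0.0492 grip 62.8 t 37.95
```

>>> {"api": "move_arm", "payload": {"deltas": [{"tx": -1,"ty": 1,"tz": 10,"spin": 0},{"tx": -2,"ty": 1,"tz": 25,"spin": 0},{"tx": -2,"ty": 1,"tz": 42,"spin": 0},{"tx": -2,"ty": 1,"tz": 58,"spin": 0},{"tx": -2,"ty": 1,"tz": 72,"spin": 0},{"tx": -2,"ty": 1,"tz": 84,"spin": 0},{"tx": -2,"ty": 1,"tz": 92,"spin": 0},{"tx": -2,"ty": 1,"tz": 96,"spin": 0}]}}

```text
clock: 38.62
tool_pos: [0.6595, -0.1431, 0.1071]
orientation: [-2.121, -2.275, -0.012]
wrist_force: [-0.1, -0.2, -0.6]
width: 0.0493
grip_force: 62.8
```

>>> {"api": "move_arm", "payload": {"deltas": [{"tx": 0,"ty": 0,"tz": 1.5,"spin": 0},{"tx": 0,"ty": 0,"tz": 3,"spin": 0},{"tx": 0,"ty": 0,"tz": 4.5,"spin": 0},{"tx": 0,"ty": 0,"tz": 4.5,"spin": 0}]}}

```text
clock: 38.95
tool_pos: [0.6613, -0.1432, 0.1053]
orientation: [-2.123, -2.278, -0.015]
wrist_force: [0.7, 0.1, -1.5]
width: 0.0493
grip_force: 63.0
```

>>> {"api": "move_arm", "payload": {"deltas": [{"tx": 0,"ty": 0,"tz": 1,"spin": 0},{"tx": 0,"ty": 0,"tz": 1.5,"spin": 0},{"tx": 0,"ty": 0,"tz": 1.5,"spin": 0},{"tx": 0,"ty": 0,"tz": 1.5,"spin": 0}]}}

```text
clock: 39.28
tool_pos: [0.6613, -0.1432, 0.1051]
orientation: [-2.123, -2.278, -0.015]
wrist_force: [-1.8, -0.1, 6.6]
width: 0.0493
grip_force: 63.7
```

>>> {"api": "move_arm", "payload": {"deltas": [{"tx": 0,"ty": 0,"tz": 0,"spin": 0},{"tx": 0,"ty": 0,"tz": 0,"spin": 0},{"tx": 0,"ty": 0,"tz": 0,"spin": 0},{"tx": 0,"ty": 0,"tz": 0,"spin": 0},{"tx": 0,"ty": 0,"tz": -15,"spin": 0},{"tx": 0,"ty": 0,"tz": -40,"spin": 0},{"tx": 0,"ty": 0,"tz": -75,"spin": 0},{"tx": 0,"ty": 0,"tz": -110,"spin": 0}], "jaw": 0.75}}

```text
clock: 39.95
tool_pos: [0.6615, -0.1456, 0.2126]
orientation: [-2.12, -2.275, -0.011]
wrist_force: [1.2, -0.7, -0.3]
width: 0.0641
grip_force: 0.0
```

```bash
python3 - <<'E'
from h import *
for n in ['wrist','scene','top']:
    a=vision.capture(n); print(n,find('tin1',a,3)); print('cup',find('cup1',a,6))
go(.46,-.33,.20,4)
E
```

```text
wrist [(0.59, [0.6565, -0.1431, 0.1227])]
cup [(0.75, [0.4615, -0.2906, -0.004]), (0.55, [0.582, -0.2675, -0.0002])]
scene [(0.87, [0.661, -0.1432, 0.1257]), (0.83, [0.6459, 0.0989, 0.1224]), (0.39, [0.4157, 0.3507, 0.0189])]
cup [(0.71, [0.5775, -0.3981, 0.0019]), (0.7, [0.578, -0.2679, -0.0013]), (0.64, [0.4616, -0.2804, 0.0014])]
top [(0.65, [0.6424, 0.0967, 0.121])]
cup [(0.84, [0.5767, -0.4028, 0.0047]), (0.81, [0.4528, -0.3882, -0.0029]), (0.6, [0.419, -0.5229, 0.0015]), (0.4, [0.5774, -0.2685, -0.0057])]
delta [-170.  -213.7    9.6] spin 0.001 alt -3.141 yaw now 4.0 pos [ 0.6614 -0.1456  0.2108] j6 1.27 F [ 0.9 -0.1  0.4] w 0.0639 grip 0.0 t 40.4
```

Both tins are seated. Next are the cups: A (.578,-.268) and C (.452,-.388) go onto B (.577,-.401).

```bash
python3 - <<'E'
from h import *
go(.5785,-.268,.15,4)
E
```

```text
delta [-118.   -90.3   59. ] spin 0.001 alt -3.141 yaw now 4.0 pos [ 0.6614 -0.1456  0.2108] j6 1.27 F [ 0.9 -0.1  0.4] w 0.0639 grip 0.0 t 40.4
```

>>> {"api": "move_arm", "payload": {"deltas": [{"tx": -25,"ty": -19,"tz": 0,"spin": 0},{"tx": -52,"ty": -40,"tz": 0,"spin": 0},{"tx": -80,"ty": -61,"tz": 5,"spin": 0},{"tx": -105,"ty": -80,"tz": 15,"spin": 0},{"tx": -117,"ty": -90,"tz": 35,"spin": 0},{"tx": -118,"ty": -90,"tz": 50,"spin": 0},{"tx": -118,"ty": -90,"tz": 59,"spin": 0},{"tx": -118,"ty": -90,"tz": 59,"spin": 0}], "jaw": 1}}

```text
clock: 41.07
tool_pos: [0.5781, -0.2675, 0.1486]
orientation: [-2.118, -2.272, -0.011]
wrist_force: [0.3, 0.6, -0.5]
width: 0.0856
grip_force: 0.0
```

```bash
python3 - <<'E'
from h import *
c=vision.capture('wrist'); print(find('cup1',c)); save(c,'cup'); t=vision.capture('top'); print(find('cup1',t))
for d in vision.outline_of(c,'cup1')[:3]:
    ys,xs=np.nonzero(d['pixels']); print(round(d['confidence'],2),xs.min(),xs.max(),ys.min(),ys.max(),c['img'][d['pixels']].mean(0).round())
go(.5785,-.268,.058,4)
E
```

```text
[(0.95, [0.575, -0.4071, 0.0025]), (0.89, [0.5805, -0.2703, 0.0014]), (0.85, [0.4633, -0.2857, -0.0034])]
[(0.6, [0.5803, -0.2707, -0.0073])]
0.97 45 165 181 284 [33. 50. 98.]
0.95 229 307 332 386 [89. 91. 90.]
0.92 233 340 170 275 [118. 120. 118.]
delta [-2.3 -1.6 94.8] spin 0.002 alt -3.14 yaw now 4.1 pos [ 0.5812 -0.268   0.1528] j6 1.06 F [-0.5 -0.5 -0.4] w 0.0853 grip 0.0 t 41.32
```

>>> {"api": "move_arm", "payload": {"deltas": [{"tx": -2,"ty": -1,"tz": 20,"spin": 0},{"tx": -3,"ty": -1,"tz": 45,"spin": 0},{"tx": -3,"ty": -1,"tz": 68,"spin": 0},{"tx": -3,"ty": -1,"tz": 85,"spin": 0},{"tx": -3,"ty": -1,"tz": 93,"spin": 0},{"tx": -3,"ty": -1,"tz": 94,"spin": 0},{"tx": -3,"ty": -1,"tz": 94,"spin": 0}]}}

```text
clock: 41.9
tool_pos: [0.5783, -0.2688, 0.0583]
orientation: [-2.122, -2.278, -0.014]
wrist_force: [-0.6, -0.8, 0.4]
width: 0.0857
grip_force: 0.0
```

>>> {"api": "move_arm", "payload": {"deltas": [{"tx": 0,"ty": 0,"tz": 0,"spin": 0},{"tx": 0,"ty": 0,"tz": 0,"spin": 0},{"tx": 0,"ty": 0,"tz": 0,"spin": 0},{"tx": 0,"ty": 0,"tz": 0,"spin": 0},{"tx": 0,"ty": 0,"tz": 0,"spin": 0},{"tx": 0,"ty": 0,"tz": 0,"spin": 0}], "jaw": 0.74}}

```text
clock: 42.4
tool_pos: [0.5791, -0.2695, 0.0605]
orientation: [-2.124, -2.279, -0.016]
wrist_force: [-1.5, 0.3, 5.7]
width: 0.0638
grip_force: 36.6
```

>>> {"api": "move_arm", "payload": {"deltas": [{"tx": 0,"ty": 0,"tz": -10,"spin": 0},{"tx": 0,"ty": 0,"tz": -30,"spin": 0},{"tx": 0,"ty": 0,"tz": -55,"spin": 0},{"tx": 0,"ty": 0,"tz": -75,"spin": 0},{"tx": 0,"ty": 0,"tz": -90,"spin": 0},{"tx": 0,"ty": 0,"tz": -100,"spin": 0},{"tx": 0,"ty": 0,"tz": -100,"spin": 0}]}}

```text
clock: 42.98
tool_pos: [0.5811, -0.2725, 0.1614]
orientation: [-2.126, -2.281, -0.017]
wrist_force: [0.8, -0.2, -0.7]
width: 0.0638
grip_force: 36.8
```

```bash
python3 - <<'E'
from h import *
for n in ['wrist','scene','top']: print(n,find('cup1',vision.capture(n)))
go(.5765,-.4015,.16,4)
E
```

```text
wrist [(0.98, [0.5826, -0.2713, 0.1012]), (0.91, [0.4665, -0.2862, 0.0003]), (0.81, [0.4458, -0.3875, -0.0025])]
scene [(0.93, [0.579, -0.3997, -0.0001]), (0.58, [0.5764, -0.2686, 0.0952])]
top [(0.71, [0.5808, -0.2744, 0.0913]), (0.55, [0.5299, 0.1866, 0.0038])]
delta [-129.7  -11.3   -7.2] spin 0.001 alt -3.141 yaw now 4.0 pos [ 0.5785 -0.2711  0.1563] j6 1.05 F [-0.3 -0.1 -0.4] w 0.064 grip 36.7 t 43.28
```

>>> {"api": "move_arm", "payload": {"deltas": [{"tx": -15,"ty": -1,"tz": 0,"spin": 0},{"tx": -35,"ty": -3,"tz": 0,"spin": 0},{"tx": -58,"ty": -5,"tz": 0,"spin": 0},{"tx": -82,"ty": -7,"tz": 0,"spin": 0},{"tx": -105,"ty": -9,"tz": 0,"spin": 0},{"tx": -122,"ty": -10,"tz": 0,"spin": 0},{"tx": -129,"ty": -11,"tz": 0,"spin": 0},{"tx": -129,"ty": -11,"tz": 0,"spin": 0}]}}

```text
clock: 43.95
tool_pos: [0.5767, -0.403, 0.1531]
orientation: [-2.124, -2.273, -0.013]
wrist_force: [-0.4, -0.5, -1.0]
width: 0.0636
grip_force: 36.7
```

```bash
python3 - <<'E'
from h import *
for n in ['wrist','scene','top']: print(n,find('cup1',vision.capture(n)))
go(.577,-.401,.0865,4)
E
```

```text
wrist [(0.91, [0.5777, -0.404, 0.0956]), (0.74, [0.5791, -0.4035, -0.0005]), (0.67, [0.4652, -0.2879, -0.0024]), (0.63, [0.4472, -0.3855, -0.0011])]
scene [(0.96, [0.4625, -0.2874, 0.002]), (0.79, [0.577, -0.3965, -0.0016]), (0.79, [0.4466, -0.3866, -0.0065]), (0.58, [0.5769, -0.3983, 0.0936])]
top [(0.85, [0.5751, -0.3981, 0.087]), (0.83, [0.5767, -0.4015, 0.0038]), (0.79, [0.4641, -0.2875, 0.0014]), (0.65, [0.4537, -0.3884, -0.0018])]
delta [-3.1  0.2 67.9] spin 0.002 alt -3.139 yaw now 4.1 pos [ 0.5776 -0.3997  0.1545] j6 0.89 F [ 0.6 -0.2 -1. ] w 0.064 grip 36.7 t 44.25
```

Well aligned, so I'll lower it.

>>> {"api": "move_arm", "payload": {"deltas": [{"tx": -2,"ty": 0,"tz": 15,"spin": 0},{"tx": -2,"ty": 0,"tz": 30,"spin": 0},{"tx": -2,"ty": 0,"tz": 42,"spin": 0},{"tx": -2,"ty": 0,"tz": 52,"spin": 0},{"tx": -2,"ty": 0,"tz": 60,"spin": 0},{"tx": -2,"ty": 0,"tz": 65,"spin": 0},{"tx": -2,"ty": 0,"tz": 67,"spin": 0},{"tx": -2,"ty": 0,"tz": 67,"spin": 0}]}}

```text
clock: 44.92
tool_pos: [0.5764, -0.4011, 0.0873]
orientation: [-2.122, -2.277, -0.013]
wrist_force: [-0.4, -0.5, -1.3]
width: 0.0638
grip_force: 36.7
```

>>> {"api": "move_arm", "payload": {"deltas": [{"tx": 0,"ty": 0,"tz": 1,"spin": 0},{"tx": 0,"ty": 0,"tz": 2,"spin": 0},{"tx": 0,"ty": 0,"tz": 2,"spin": 0}]}}

```text
clock: 45.17
tool_pos: [0.5767, -0.4013, 0.0861]
orientation: [-2.123, -2.277, -0.014]
wrist_force: [-1.3, -0.3, 1.2]
width: 0.0637
grip_force: 36.9
```

>>> {"api": "move_arm", "payload": {"deltas": [{"tx": 0,"ty": 0,"tz": 0,"spin": 0},{"tx": 0,"ty": 0,"tz": 0,"spin": 0},{"tx": 0,"ty": 0,"tz": 0,"spin": 0},{"tx": 0,"ty": 0,"tz": 0,"spin": 0},{"tx": 0,"ty": 0,"tz": -12,"spin": 0},{"tx": 0,"ty": 0,"tz": -35,"spin": 0},{"tx": 0,"ty": 0,"tz": -65,"spin": 0},{"tx": 0,"ty": 0,"tz": -80,"spin": 0}], "jaw": 0.95}}

```text
clock: 45.83
tool_pos: [0.5788, -0.4039, 0.1684]
orientation: [-2.124, -2.28, -0.015]
wrist_force: [1.4, -0.2, 1.4]
width: 0.0811
grip_force: 0.0
```

```bash
python3 - <<'E'
from h import *
for n in ['wrist','scene','top']: print(n,find('cup1',vision.capture(n)))
go(.4505,-.3875,.16,4)
E
```

```text
wrist [(0.9, [0.4455, -0.3887, 0.0003]), (0.75, [0.5785, -0.4006, 0.0267]), (0.64, [0.4604, -0.2879, -0.0024])]
scene [(0.97, [0.4496, -0.3872, -0.0046]), (0.89, [0.4629, -0.2825, -0.0002]), (0.73, [0.5777, -0.3986, 0.0236]), (0.49, [0.6613, -0.1444, 0.1244]), (0.46, [0.5782, -0.3967, -0.0021])]
top [(0.88, [0.4524, -0.391, -0.0048]), (0.87, [0.5759, -0.4029, 0.022]), (0.68, [0.4645, -0.2912, 0.002])]
delta [  23.9 -125.     6.2] spin 0.001 alt -3.141 yaw now 4.1 pos [ 0.577  -0.4026  0.1636] j6 0.89 F [0.5 1.4 0.2] w 0.0813 grip 0.0 t 46.13
```

>>> {"api": "move_arm", "payload": {"deltas": [{"tx": 3,"ty": -18,"tz": 0,"spin": 0},{"tx": 8,"ty": -42,"tz": 0,"spin": 0},{"tx": 13,"ty": -68,"tz": 0,"spin": 0},{"tx": 18,"ty": -95,"tz": 0,"spin": 0},{"tx": 22,"ty": -116,"tz": 0,"spin": 0},{"tx": 23,"ty": -125,"tz": 0,"spin": 0},{"tx": 23,"ty": -125,"tz": 5,"spin": 0},{"tx": 23,"ty": -125,"tz": 5,"spin": 0}], "jaw": 1}}

```text
clock: 46.8
tool_pos: [0.4513, -0.3888, 0.1612]
orientation: [-2.121, -2.275, -0.014]
wrist_force: [-0.3, -0.5, -0.0]
width: 0.0851
grip_force: 0.0
```

```bash
python3 - <<'E'
from h import *
for n in ['wrist','scene','top']: print(n,find('cup1',vision.capture(n)))
go(.450,-.3885,.058,4)
E
```

```text
wrist [(0.91, [0.577, -0.4036, -0.0018]), (0.71, [0.5778, -0.4013, 0.0267]), (0.56, [0.4476, -0.3875, 0.0015])]
scene [(0.79, [0.576, -0.3967, 0.0024]), (0.66, [0.5753, -0.401, 0.0228]), (0.61, [0.4509, -0.3906, -0.0044])]
top [(0.85, [0.4649, -0.2882, 0.0019]), (0.59, [0.4547, -0.3856, -0.0018]), (0.56, [0.5745, -0.4006, 0.023]), (0.4, [0.5813, -0.401, 0.0024])]
delta [ -2.   -1.  104.4] spin 0.002 alt -3.14 yaw now 4.1 pos [ 0.4524 -0.3891  0.1624] j6 0.78 F [ 0.7 -0.4 -0.3] w 0.0852 grip 0.0 t 47.1
```

>>> {"api": "move_arm", "payload": {"deltas": [{"tx": -1,"ty": -1,"tz": 20,"spin": 0},{"tx": -2,"ty": -1,"tz": 45,"spin": 0},{"tx": -2,"ty": -1,"tz": 70,"spin": 0},{"tx": -2,"ty": -1,"tz": 90,"spin": 0},{"tx": -2,"ty": -1,"tz": 100,"spin": 0},{"tx": -2,"ty": -1,"tz": 103,"spin": 0},{"tx": -2,"ty": -1,"tz": 103,"spin": 0}]}}

```text
clock: 47.68
tool_pos: [0.449, -0.3881, 0.0591]
orientation: [-2.121, -2.276, -0.014]
wrist_force: [0.0, -0.1, -0.2]
width: 0.0854
grip_force: 0.0
```

>>> {"api": "move_arm", "payload": {"deltas": [{"tx": 0,"ty": 0,"tz": 0,"spin": 0},{"tx": 0,"ty": 0,"tz": 0,"spin": 0},{"tx": 0,"ty": 0,"tz": 0,"spin": 0},{"tx": 0,"ty": 0,"tz": 0,"spin": 0},{"tx": 0,"ty": 0,"tz": 0,"spin": 0},{"tx": 0,"ty": 0,"tz": 0,"spin": 0}], "jaw": 0.74}}

```text
clock: 48.18
tool_pos: [0.45, -0.3892, 0.0618]
orientation: [-2.124, -2.279, -0.014]
wrist_force: [-0.4, 0.4, 6.7]
width: 0.0637
grip_force: 31.8
```

>>> {"api": "move_arm", "payload": {"deltas": [{"tx": 0,"ty": 0,"tz": -10,"spin": 0},{"tx": 0,"ty": 0,"tz": -30,"spin": 0},{"tx": 0,"ty": 0,"tz": -55,"spin": 0},{"tx": 0,"ty": 0,"tz": -80,"spin": 0},{"tx": 0,"ty": 0,"tz": -100,"spin": 0},{"tx": 0,"ty": 0,"tz": -115,"spin": 0},{"tx": 0,"ty": 0,"tz": -120,"spin": 0},{"tx": 0,"ty": 0,"tz": -120,"spin": 0}]}}

```text
clock: 48.85
tool_pos: [0.4518, -0.3924, 0.1819]
orientation: [-2.125, -2.28, -0.014]
wrist_force: [0.2, 0.8, -1.1]
width: 0.0638
grip_force: 31.7
```

```bash
python3 - <<'E'
from h import *
for n in ['wrist','scene','top']: print(n,find('cup1',vision.capture(n)))
go(.5765,-.4012,.178,4)
E
```

```text
wrist [(0.94, [0.5793, -0.4046, -0.0006]), (0.85, [0.4473, -0.391, 0.1196]), (0.68, [0.5802, -0.3997, 0.0262]), (0.59, [0.4649, -0.2852, -0.0033])]
scene [(0.96, [0.4646, -0.2845, 0.0014]), (0.8, [0.5726, -0.3988, 0.0268]), (0.68, [0.4506, -0.3868, 0.1107]), (0.53, [0.5786, -0.3996, -0.0007])]
top [(0.88, [0.4654, -0.2886, 0.0013]), (0.85, [0.4562, -0.39, 0.114]), (0.64, [0.5786, -0.4008, 0.0217]), (0.42, [0.582, -0.4042, 0.0062])]
delta [-19.1 125.3  -2.3] spin 0.001 alt -3.141 yaw now 4.1 pos [ 0.4501 -0.3909  0.1782] j6 0.78 F [-0.3 -0.8 -0.8] w 0.0636 grip 31.7 t 49.15
```

>>> {"api": "move_arm", "payload": {"deltas": [{"tx": -2,"ty": 15,"tz": 0,"spin": 0},{"tx": -5,"ty": 36,"tz": 0,"spin": 0},{"tx": -9,"ty": 60,"tz": 0,"spin": 0},{"tx": -12,"ty": 84,"tz": 0,"spin": 0},{"tx": -15,"ty": 106,"tz": 0,"spin": 0},{"tx": -18,"ty": 120,"tz": 0,"spin": 0},{"tx": -19,"ty": 126,"tz": 0,"spin": 0},{"tx": -19,"ty": 126,"tz": 0,"spin": 0}]}}

```text
clock: 49.82
tool_pos: [0.5787, -0.4012, 0.1758]
orientation: [-2.12, -2.277, -0.013]
wrist_force: [-0.6, 0.6, -0.5]
width: 0.0635
grip_force: 31.7
```

```bash
python3 - <<'E'
from h import *
for n in ['wrist','scene','top']: print(n,find('cup1',vision.capture(n)))
go(.577,-.401,.1138,4)
E
```

```text
wrist [(0.7, [0.4602, -0.288, -0.001]), (0.65, [0.5765, -0.3983, 0.0246]), (0.63, [0.5746, -0.3976, 0.1131])]
scene [(0.97, [0.5758, -0.3987, 0.1074]), (0.77, [0.4644, -0.2826, 0.0009]), (0.69, [0.5803, -0.3979, 0.0001]), (0.58, [0.5743, -0.3992, 0.0235]), (0.53, [0.4151, 0.3496, 0.0197])]
top [(0.61, [0.5782, -0.4046, 0.1138]), (0.61, [0.5748, -0.4002, 0.0204]), (0.58, [0.4643, -0.2865, 0.0035])]
delta [-1.1  1.1 63.8] spin 0.0 alt -3.142 yaw now 4.0 pos [ 0.5768 -0.4016  0.1776] j6 0.89 F [-0.2  0.4 -0.8] w 0.0639 grip 31.7 t 50.12
```

>>> {"api": "move_arm", "payload": {"deltas": [{"tx": -1,"ty": 0,"tz": 15,"spin": 0},{"tx": -1,"ty": 0,"tz": 30,"spin": 0},{"tx": -1,"ty": 0,"tz": 41,"spin": 0},{"tx": -1,"ty": 0,"tz": 50,"spin": 0},{"tx": -1,"ty": 0,"tz": 57,"spin": 0},{"tx": -1,"ty": 0,"tz": 61,"spin": 0},{"tx": -1,"ty": 0,"tz": 63,"spin": 0},{"tx": -1,"ty": 0,"tz": 63,"spin": 0}]}}

```text
clock: 50.78
tool_pos: [0.5769, -0.4011, 0.1143]
orientation: [-2.122, -2.277, -0.013]
wrist_force: [-0.9, -0.5, -1.3]
width: 0.0637
grip_force: 31.7
```

>>> {"api": "move_arm", "payload": {"deltas": [{"tx": 0,"ty": 0,"tz": 1,"spin": 0},{"tx": 0,"ty": 0,"tz": 2,"spin": 0},{"tx": 0,"ty": 0,"tz": 2,"spin": 0}]}}

```text
clock: 51.03
tool_pos: [0.5771, -0.4012, 0.1129]
orientation: [-2.123, -2.278, -0.014]
wrist_force: [-0.7, -1.0, -0.5]
width: 0.0638
grip_force: 31.8
```

>>> {"api": "move_arm", "payload": {"deltas": [{"tx": 0,"ty": 0,"tz": 0,"spin": 0},{"tx": 0,"ty": 0,"tz": 0,"spin": 0},{"tx": 0,"ty": 0,"tz": 0,"spin": 0},{"tx": 0,"ty": 0,"tz": 0,"spin": 0},{"tx": 0,"ty": 0,"tz": -12,"spin": 0},{"tx": 0,"ty": 0,"tz": -35,"spin": 0},{"tx": 0,"ty": 0,"tz": -65,"spin": 0},{"tx": 0,"ty": 0,"tz": -100,"spin": 0}], "jaw": 0.95}}

```text
clock: 51.7
tool_pos: [0.5774, -0.4026, 0.2114]
orientation: [-2.119, -2.274, -0.013]
wrist_force: [0.6, -0.6, -0.5]
width: 0.0809
grip_force: 0.0
```

>>> {"api": "move_arm", "payload": {"deltas": [{"tx": 10,"ty": -25,"tz": 0,"spin": 0},{"tx": 20,"ty": -60,"tz": 0,"spin": 0},{"tx": 30,"ty": -95,"tz": 0,"spin": 0},{"tx": 40,"ty": -130,"tz": 0,"spin": 0},{"tx": 50,"ty": -165,"tz": 0,"spin": 0},{"tx": 60,"ty": -200,"tz": 0,"spin": 0},{"tx": 60,"ty": -210,"tz": 0,"spin": 0},{"tx": 60,"ty": -210,"tz": 0,"spin": 0}]}}

```text
clock: 52.37
tool_pos: [0.3619, -0.3577, 0.2173]
orientation: [-2.124, -2.274, -0.013]
wrist_force: [-0.6, 0.3, -0.2]
width: 0.0809
grip_force: 0.0
```

```bash
python3 - <<'E'
from h import *
go(.577,-.401,.1138,4)
I=[]
for n in ['scene','top']:
    c=vision.capture(n); I.append(c['img'])
    for t in ['cup1','tin1','pot','slab','rest_mid','tape','jar','hot_mid']: print(n,t,find(t,c,6))
cv2.imwrite('pics/fin.png',np.vstack([np.hstack([cv2.resize(I[0][110:330,130:500],(800,476))])])[...,::-1]); cv2.imwrite('pics/fin2.png',cv2.resize(I[1][120:320,70:490],(800,381),interpolation=cv2.INTER_CUBIC)[...,::-1])
E
```

```text
delta [-60.7 213.1  98.8] spin -0.001 alt 3.14 yaw now 3.9 pos [ 0.3619 -0.3577  0.2173] j6 0.72 F [-0.6  0.3 -0.2] w 0.0809 grip 0.0 t 52.37
scene cup1 [(0.96, [0.4667, -0.2835, 0.0003]), (0.91, [0.5732, -0.3996, 0.0449]), (0.75, [0.5779, -0.3967, -0.001]), (0.42, [0.5756, -0.3994, 0.0262]), (0.35, [0.7032, 0.2351, 0.0006])]
scene tin1 [(0.73, [0.6593, -0.1426, 0.1239]), (0.56, [0.645, 0.0981, 0.1224])]
scene pot [(0.65, [0.567, 0.362, 0.0222]), (0.61, [0.657, -0.143, 0.0262])]
scene slab []
scene rest_mid []
scene tape [(0.75, [0.5587, -0.1461, -0.002])]
scene jar [(0.8, [0.7186, -0.2778, 0.0003])]
scene hot_mid [(0.62, [0.4142, 0.3522, 0.0226])]
top cup1 [(0.92, [0.5797, -0.4032, 0.0486]), (0.69, [0.4646, -0.2916, 0.0029]), (0.44, [0.5786, -0.4008, 0.0214]), (0.4, [0.5777, -0.4028, 0.0032])]
top tin1 [(0.74, [0.6614, -0.1427, 0.1275]), (0.59, [0.554, -0.1458, -0.0051]), (0.53, [0.6446, 0.0992, 0.0288])]
top pot [(0.97, [0.5673, 0.3643, 0.0208])]
top slab [(0.96, [0.4938, 0.3573, 0.0026]), (0.59, [0.6602, -0.4584, -0.0035])]
top rest_mid []
top tape [(0.84, [0.556, -0.1492, -0.0048])]
top jar [(0.96, [0.7171, -0.2774, 0.0033]), (0.53, [0.6509, -0.0269, -0.0001])]
top hot_mid [(0.76, [0.4149, 0.3487, 0.0154]), (0.54, [0.663, -0.1434, 0.0246])]
```

View pics/fin.png

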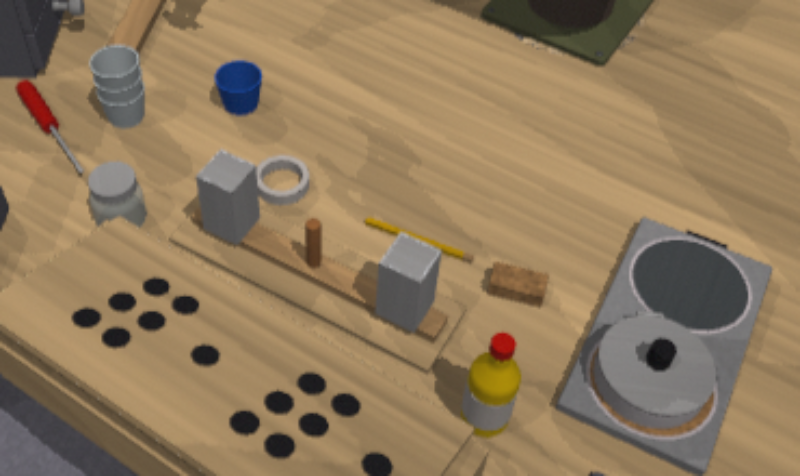

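View pics/fin2.png

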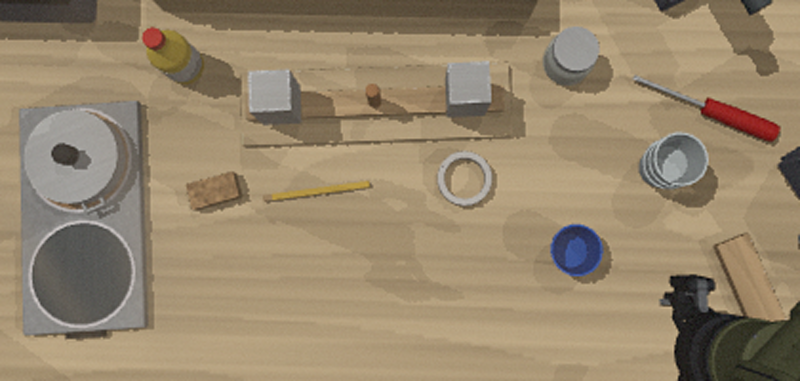

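The pictures show both tins seated on the outer dowels at (230,195) and (408,280). The three grey cups stand in one stack at (118,85), the pot is on the cork at (655,370), and everything else is where it was. I'll hand in the job.

```bash
python3 -c "
from workcell import bot
print(bot.close_job())"
```

```text
the job is handed in; nothing more can be done
None
```

The job is handed in, at about 52 s of robot time: the pot was slid onto the cork disc, both tins are mouth down on dowels of their own, and the three grey cups are in one upright stack; one tin was dropped once from about 5 cm while I worked out the grip.

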